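# Build up a small cap mould on its base plate

### The arm

A 6-joint arm with a two-finger parallel gripper is mounted at the origin on the work surface. World frame = base frame: x ahead of the robot, y to its left, z up, the work surface at z = 0. Lengths are in mm, angles in degrees, forces in N, time in s.
With the tool pointing down it reaches from about 300 to 850 mm from the base axis. Payload 4.2 kg.
Tool frame: the origin (TCP) lies at the very end of the fingers, on their centre line; the grasp point (between the pads) lies 19 mm behind it (env.grip_point_offset is the distance from the TCP to the grasp point, in mm); z points along the fingers, y is the line along which they close (so a half turn about z gives the same grasp; the last joint's range is limited). The gripper opens to 91 mm and grips with 3 to 60 N. Pads are 32 mm wide; open, the fingers measure 118 mm over their backs; the gripper's body (76 mm by 178 mm) begins 60 mm behind the grasp point.
Start: joints at [64.572, 18.312, 89.639, -0, 72.044, -1.146], TCP at [236.46, 524.147, 213.976] pointing down, gripper open.
Joint ranges: [-177.97, 177.97], [-48.28, 115.42], [12.27, 149.76], [-77.06, 257.06], [2.81, 150.46], [-146.56, 146.56]. Speed limits (degrees/s): [147.25, 147.25, 180, 180, 180, 180].

### API

Orientations are given as [roll, pitch, yaw] about the fixed x, y, z axes, in that order (R = Rz(yaw) Ry(pitch) Rx(roll)).
In Python, from workcell import env gives the robot as it stands. The module is installed in compiled form; this text tells all that it offers.
- The arm moves only by the tool arm_command, never from a script. Its argument "rows" is a list of rows, each an object with "delta_pos": the shift along the tool's x, y, z in mm, a list of three; "roll": the turn about the tool's z in units of 5 degrees (1.0 is 5 degrees); "jaw": the opening in per cent of the stroke, from 0 (shut) to 100 (fully open). A call has 1 to 20 rows; each row is the pose to reach, as a shift and turn from the pose commanded when the call began, along the tool's axes at that moment; what a row does not reach only later rows make up. A row lasts 1/12 s, in which the tool goes at most 41.7 mm and 7.16 degrees, less where a joint would pass 70% of its speed; a pose out of reach is approached as far as the arm can. A call with a gripper value outside its range is refused whole. The fingers move at their own pace and stop on an object; "squeeze" is the grip in N (left out, the last holds). Time passes only in rows, so rows that repeat a pose let the fingers close. It gives the time, the measured TCP pose, the force, the opening and the grip force at its end, in the units of the state.
- env.state(): the state, without advancing time (a new reading comes with each control period).
- env.grab_frame(name): name is "scene" or "top" or "wrist"; returns a dict with "img" (420x560x3 uint8, blue, green, red), "z_map" (420x560 float32, mm along the optical axis (not along the pixel's ray), 0 where there is no reading), "fov_y" (degrees; the focal length in pixels is half the picture's height over the tangent of half this angle, whatever the lens; pixels are square), "cx", "cy" (the principal point, pixels), "dist" ([k1, k2, p1, p2, k3] as OpenCV has them; the pictures are not rectified), "R" (3x3) and "t" (3): a world point X has camera coordinates R X + t; the wrist camera has in their place "T_tool_cam" (4x4, takes a point from camera to tool coordinates, whose origin is the TCP and whose axes are the flange's). Camera axes: x right, y down, z forward; pixel columns grow to the right and rows downward; lengths in mm; the calibration is good to about 2 mm. A picture is of the moment at which its call begins: read the wrist's pose just before it.
- env.job_done(): hands the job in; it is judged then, once.
The state is a dict: "time_s": time; "qpos": joint angles; "qvel": joint speeds; "effort": joint torques, N m; "ee_pos": TCP position; "ee_rot": TCP orientation; "force": force on the tool from outside, world axes, zero at the start; "torque": the same for the moment, N m; "gripper_width": finger opening in mm; "gripper_force": force on a finger pad.
Only numpy, scipy, OpenCV 4.12 (cv2) and the standard library are available. Lean on these libraries where they do the work, as an engineer would, in place of code of your own. Each camera call takes 0.05 s, during which the arm holds its last target. There are 200 camera calls.

### The job

Build up the small two-cavity cap mould on its grey base plate, from the bottom up and in this order: first the black ejector plate flat on the four brass stops in the middle, then the two steel risers standing on the bright seats on either side of it, then the aluminium core plate across both risers with its copper cores up, and last the blue cavity plate over the cores, fully down on the core plate. Keep every part square to the base and in line with it, set the parts down rather than dropping them, let go of everything, and leave the dish, brush and screwdriver where they are.

Things in the scene. Friction and masses are not known exactly. Their poses are not given: they have to be found in the camera images.
- base_plate: Fixed grey steel plate, 100 (x) by 136 (y) by 20 mm high, flat on the bench. Origin: centre of underside, z up. On top: 4 brass stops, 10 mm across, 3 mm high, at x +-20, y +-11 mm (ejector plate lies on them, long side along x); 2 bright flush seats for the risers, 64 (x) by 20 mm, centred at y +38 and -38 mm. Core and cavity plate: centred over the plate, long side along y.
- ejector_plate: Loose black steel plate with two brass bushes, 60 (x) by 36 (y) by 15 mm high (bushes 2 mm more), 0.25 kg, flat on the bench. Origin: centre of underside, z up. In place, its underside is 23 mm above the bench, its centre over the base plate's. Either way round (half a turn).
- riser_1: Loose plain steel block, 64 (x) by 20 (y) by 44 mm high, two dark screw holes in its top, 0.44 kg, standing upright. Origin: centre of underside, z up. The two risers are alike: either goes on either seat, long side along the base's x, either way round. In place, its foot is 20 mm and its top 64 mm above the bench.
- riser_2: The other riser block, the same in every way as riser_1.
- core_plate: Loose bare aluminium plate, 64 (x) by 96 (y) by 20 mm high, flat on the bench, 0.36 kg; two copper tapered cores on its top at y +-22 mm, each 30 mm across at the foot, 20 mm at the tip, 10 mm high. Origin: centre of underside, z up. In place across both risers, its underside is 64 mm above the bench. Either way round.
- cavity_plate: Loose blue plate, 64 (x) by 96 (y) by 24 mm high, flat on the bench, 0.34 kg; a steel ring 40 mm across and 5 mm high on the middle of its top; in its underside two round pockets, 38 mm across, 13 mm deep, at y +-22 mm, that go over the cores. Origin: centre of underside, z up. In place, its underside is 84 mm above the bench. Either way round.
- dish: Bystander: loose open aluminium dish with dark bolts in it, 84 (x) by 62 (y) by 26 mm high, lying among the mould parts. Origin: centre of underside. Not to be moved.
- brush: Bystander: flat brush with a wooden handle, lying beyond the base plate, to its left as the robot sees it; about 30 mm high or less. Origin: near its middle. Not to be moved.
- screwdriver: Bystander: screwdriver with a red handle, 190 mm long, lying beyond the base plate. Origin: near its middle. Not to be moved.

How it is judged:
By the outcome, as a careful person would: the job done as asked, in the order asked, and still so for the second after the job is handed in, with the robot touching nothing.
It also fails if it takes over 134 s, if anything falls off the work surface, if the arm or the gripper's body presses on something with over 40 N, if the wrist force passes 120 N, or if a joint passes its speed limit or range.

## Working session

There is one attempt and no reset: what is moved stays moved. The work goes in short steps, Python scripts to look and compute and a tool call to move; the robot and the scene stay as the last step left them, time stands still between calls to the robot, and variables do not carry over. Pictures are saved under pics/ and viewed, at most 19 in all, crops included, and the job is handed in when it is done.

Besides the shell and the picture viewer there is one more tool, called after "Call:" as name([rows], argument=value, ...), one row to a line, values as JSON. arm_command: Moves the arm, as the interface text tells. Its arguments: {"type":"object","properties":{"rows":{"type":"array"},"squeeze":{"type":"number"}},"required":["rows"]}

```bash
ls; mkdir -p pics
cat > h.py <<'E'
import numpy as np,cv2
from workcell import env
def K(f):
    h=f["img"].shape[0]; fl=h/2/np.tan(np.radians(f["fov_y"])/2)
    return np.array([[fl,0,f["cx"]],[0,fl,f["cy"]],[0,0,1.]])
def tool(s):
    r,p,y=np.radians(s["ee_rot"])
    def R(a,v): return cv2.Rodrigues(np.array(v,float)*a)[0]
    T=np.eye(4);T[:3,:3]=R(y,[0,0,1])@R(p,[0,1,0])@R(r,[1,0,0]);T[:3,3]=s["ee_pos"];return T
def grab(name):
    s=env.state();f=env.grab_frame(name)
    if name=="wrist": f["C"]=tool(s)@np.array(f["T_tool_cam"])
    else:
        C=np.eye(4);R=np.array(f["R"]);C[:3,:3]=R.T;C[:3,3]=-R.T@np.array(f["t"]);f["C"]=C
    return f
def ray(f,px):
    u=cv2.undistortPoints(np.array(px,float).reshape(-1,1,2),K(f),np.array(f["dist"],float))[:,0]
    d=np.c_[u,np.ones(len(u))]@f["C"][:3,:3].T
    return f["C"][:3,3],d
def onz(f,px,z):
    o,d=ray(f,px);z=np.asarray(z,float);return o+d*((z-o[2])/d[:,2])[:,None]
def cloud(f):
    h,w=f["z_map"].shape;v,u=np.mgrid[:h,:w]
    o,d=ray(f,np.c_[u.ravel(),v.ravel()])
    P=o+d*f["z_map"].reshape(-1,1);P[f["z_map"].ravel()==0]=np.nan
    return P.reshape(h,w,3)
E
python3 - <<'E'
from h import *
print(env.state())
for n in("top","scene","wrist"):
    f=grab(n);cv2.imwrite(f"pics/{n}0.png",f["img"]);print(n,f["C"].round(3).tolist(),f["dist"],f["fov_y"])
    if n=="top": 
        P=cloud(f);print(P[::60,::80].round(0).tolist())
E
```

```text
pics
{'time_s': 0.0, 'qpos': array([ 6.45710831e+01,  1.83520512e+01,  8.97032122e+01,  1.12341440e-04,
        7.20430514e+01, -1.14647470e+00]), 'qvel': array([ 0.02778024,  0.0043964 , -0.01484646, -0.04594739, -0.02018387,
       -0.00473613]), 'effort': array([-1.67504422e-03, -4.12466955e+01, -2.31966430e+01,  7.25043425e-02,
        4.58180916e-02, -1.50675173e-04]), 'ee_pos': array([236.26042584, 523.69947294, 213.1377972 ]), 'ee_rot': array([-1.79901707e+02, -2.07390988e-03,  1.55717521e+02]), 'force': array([-0.5239609 ,  0.5167032 , -0.10487649]), 'torque': array([-0.0094314 , -0.02419669,  0.03537974]), 'gripper_force': 0.0, 'gripper_width': 91.27202694706871}
top [[-0.028, -0.986, 0.165, 416.884], [-0.999, 0.024, -0.023, 3.959], [0.019, -0.166, -0.986, 1047.466], [0.0, 0.0, 0.0, 1.0]] [-0.07646061  0.          0.          0.          0.        ] 49.769444570272654
[[[1421.0, 988.0, -378.0], [1421.0, 701.0, -406.0], [1423.0, 415.0, -429.0], [1418.0, 123.0, -436.0], [1421.0, -171.0, -447.0], [1422.0, -471.0, -450.0], [1421.0, -776.0, -442.0]], [[1323.0, 1134.0, -640.0], [1
[... 623 characters left out ...]
, [377.0, 462.0, 0.0], [374.0, 276.0, 1.0], [370.0, 94.0, -2.0], [365.0, -87.0, 4.0], [359.0, -271.0, 2.0], [351.0, -460.0, 1.0]], [[243.0, 648.0, -0.0], [244.0, 456.0, 6.0], [242.0, 275.0, 4.0], [238.0, 96.0, 0.0], [232.0, -83.0, 0.0], [225.0, -264.0, -1.0], [217.0, -448.0, 4.0]]]
scene [[0.614, 0.472, -0.632, 1256.399], [0.789, -0.359, 0.498, -507.542], [0.008, -0.805, -0.593, 644.451], [0.0, 0.0, 0.0, 1.0]] [-0.05037489  0.          0.          0.          0.        ] 49.65905541150075
wrist [[0.411, 0.877, 0.25, 165.244], [0.912, -0.395, -0.114, 556.414], [-0.001, 0.275, -0.961, 383.989], [0.0, 0.0, 0.0, 1.0]] [-0.00644221  0.          0.          0.          0.        ] 70.5285437293685
```

View pics/top0.png

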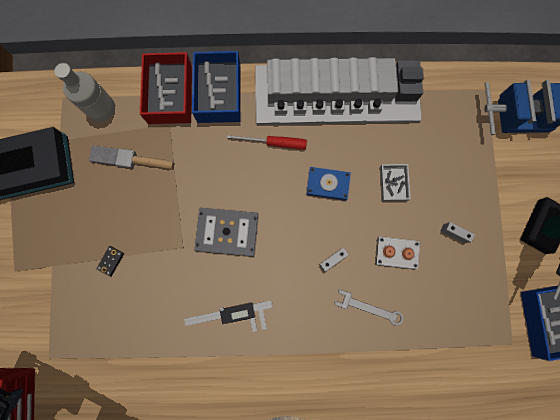

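View pics/scene0.png

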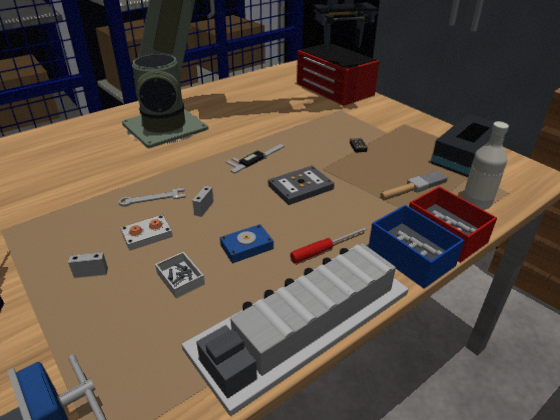

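The scene is clear in both views. In the top view the base plate is at (226,232), the ejector at (110,261), and the risers at (334,260) and (459,233). The core plate is at (398,252), the cavity plate at (328,184) and the dish at (395,183). Next I'll measure coarse poses.

```bash
cat >> h.py <<'E'
def rect(f,mask,z,near=None):
    """min-area rectangle on plane z of the mask's blob (largest, or nearest to 'near' px): centre x,y, long-side yaw, sizes"""
    mask=cv2.morphologyEx(mask.astype(np.uint8),cv2.MORPH_OPEN,np.ones((3,3)))
    cs=[c for c in cv2.findContours(mask,cv2.RETR_EXTERNAL,cv2.CHAIN_APPROX_NONE)[0] if cv2.contourArea(c)>60]
    if near is None: c=max(cs,key=cv2.contourArea)
    else: c=min(cs,key=lambda c:-cv2.pointPolygonTest(c,tuple(map(float,near)),True))
    P=onz(f,c[:,0],z)[:,:2].astype(np.float32)
    (x,y),(a,b),t=cv2.minAreaRect(P)
    if a<b: a,b,t=b,a,t+90
    return np.array([x,y,(t+90)%180-90,a,b]),c
def go(x,y,z,yaw,s=None):
    """delta_pos and roll to reach a tool-down pose; yaw modulo 180"""
    s=s or env.state();T=tool(s);d=T[:3,:3].T@(np.array([x,y,z])-T[:3,3])
    dy=(yaw-s["ee_rot"][2]+90)%180-90
    print("delta",d.round(1).tolist(),"roll",round(-dy/5,2),"dyaw",round(dy,1),"q6",s["qpos"][5].round(1))
E
python3 - <<'E'
from h import *
f=grab("top");img=f["img"];hsv=cv2.cvtColor(img,cv2.COLOR_BGR2HSV)
H,S,V=[hsv[...,i].astype(int) for i in range(3)]
lab=cv2.cvtColor(img,cv2.COLOR_BGR2LAB).astype(int)
mat=(abs(lab[...,2]-lab[380//2,300,2])<400)
for n,p in dict(mat=(300,290),base=(203,250),ej=(112,262),r1=(334,260),r2=(459,233),core=(380,240),cav=(315,180)).items():print(n,hsv[p[1],p[0]],lab[p[1],p[0]])
sat=(S<60)|((H>95)&(H<130))
o=img.copy()
for n,p,z in(("base",(203,250),20),("ej",(110,261),15),("r1",(334,260),44),("r2",(459,233),44),("core",(398,252),20),("cav",(328,184),24),("dish",(395,183),26)):
    m=sat
    r,c=rect(f,m,z,p);print(n,r.round(1));cv2.drawContours(o,[c],-1,(0,255,0),1)
cv2.imwrite("pics/seg.png",cv2.resize(o[100:320,60:500],None,fx=1.8,fy=1.8))
E
```

```text
mat [ 15  73 153] [143 133 143]
base [120   5  97] [103 128 127]
ej [135   9  55] [ 57 129 127]
r1 [ 15   6 163] [169 128 129]
r2 [ 15   7 146] [153 128 129]
core [150   3  88] [ 95 129 128]
cav [108 167 130] [ 86 132  96]
base [525.4 122.2  83.6 136.2 100.2]
ej [465.4 389.5 -29.2  58.2  38.6]
r1 [ 454.7 -116.7  -56.5   68.3   21.7]
r2 [ 506.4 -401.2   61.7   75.2   30.3]
core [ 467.  -266.9   81.5  100.    66.2]
cav [ 630.8 -114.8   80.4   98.6   69.4]
dish [ 628.9 -270.    -0.7   88.1   68.2]
```

View pics/seg.png

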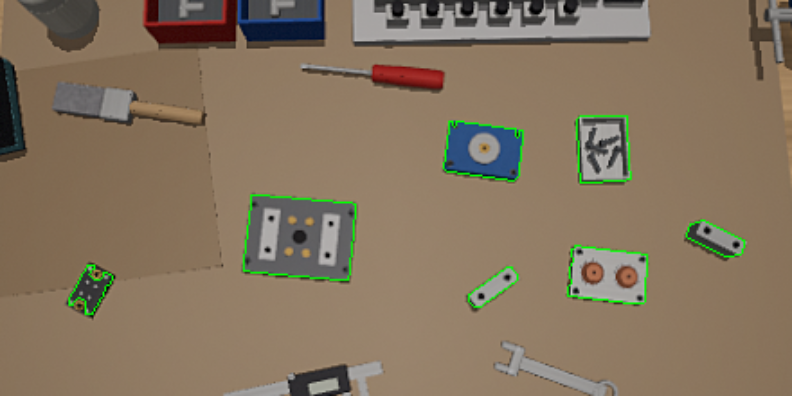

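Segmentation is good; only riser_2 includes its side face. Now I'll move over the ejector plate for a closer look.

```bash
python3 -c "
from h import *
go(465,389,150,-29.2)"
```

```text
delta [-263.9, -28.8, 63.5] roll 0.98 dyaw -4.9 q6 -1.1
```

Call:
arm_command([
  {"delta_pos":[-40,-4.5,10],"roll":0.2,"jaw":100},
  {"delta_pos":[-80,-9,20],"roll":0.4,"jaw":100},
  {"delta_pos":[-120,-13,29],"roll":0.6,"jaw":100},
  {"delta_pos":[-160,-17.5,39],"roll":0.8,"jaw":100},
  {"delta_pos":[-200,-22,48],"roll":1,"jaw":100},
  {"delta_pos":[-235,-26,57],"roll":1,"jaw":100},
  {"delta_pos":[-255,-28,62],"roll":1,"jaw":100},
  {"delta_pos":[-264,-29,64],"roll":1,"jaw":100},
  {"delta_pos":[-264,-29,64],"roll":1,"jaw":100},
  {"delta_pos":[-264,-29,64],"roll":1,"jaw":100},
])

```text
time_s: 1.03
ee_pos: [464.6, 389.5, 150.0]
ee_rot: [-180.0, -0.1, 150.7]
force: [-0.4, 0.4, 0.2]
gripper_width: 91.1
gripper_force: 0.0
```

Run:
```python
from h import *
f=grab("wrist");cv2.imwrite("pics/w1.png",f["img"]);np.save("T1.npy",f["T_tool_cam"])
print(f["C"].round(2).tolist(),env.state()["ee_pos"],env.state()["qvel"])
p=np.linalg.inv(f["C"])@[465,389,15,1];print((K(f)@p[:3]/p[2]))
```

```text
[[0.49, 0.84, 0.24, 396.72], [0.87, -0.47, -0.13, 427.95], [0.0, 0.27, -0.96, 320.8], [0.0, 0.0, 0.0, 1.0]] [464.2234996  389.91820445 150.27215174] [ 1.00336221 -0.42067763  0.03459991 -0.14496249 -0.1246449  -0.12362702]
[275.9510461 197.6677176   1.       ]
```

View pics/w1.png

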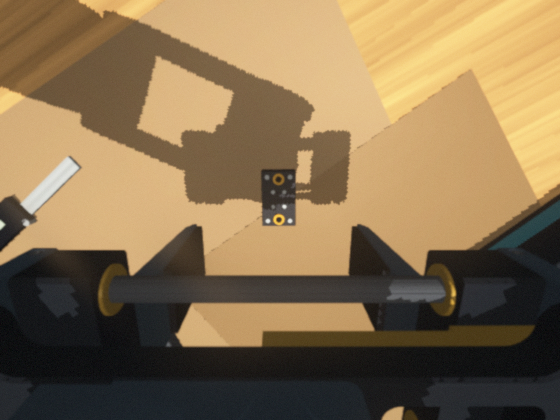

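The ejector plate is in view at (279,198), with its sides aligned to the image. Next I'll measure it in detail.

Run:
```python
from h import *
f=grab("wrist");hsv=cv2.cvtColor(f["img"],cv2.COLOR_BGR2HSV)
H,S,V=[hsv[...,i].astype(int) for i in range(3)]
m=cv2.morphologyEx(((V<80)&(S<70)).astype(np.uint8),cv2.MORPH_CLOSE,np.ones((5,5)))
r,c=rect(f,m,15,(279,198));print(r.round(2),cv2.boundingRect(c))
print(hsv[198,270],hsv[198,230],hsv[215,285])
go(r[0],r[1],3,r[2])
```

```text
[458.82 395.27 -29.24  41.14  34.06] (262, 171, 33, 39)
[13 57 54] [ 16 112 164] [12 29 89]
delta [7.0, 1.8, 147.5] roll 0.01 dyaw -0.0 q6 -21.9
```

Run:
```python
from h import *
f=grab("wrist");hsv=cv2.cvtColor(f["img"],cv2.COLOR_BGR2HSV)
H,S,V=[hsv[...,i].astype(int) for i in range(3)]
m=((V<100)&(V>0)).astype(np.uint8);m[:160]=0;m[235:]=0;m[:,:255]=0;m[:,303:]=0
sh=(S>95)&(V>55);m[sh]=0
m=cv2.morphologyEx(m,cv2.MORPH_CLOSE,np.ones((13,13)))
r,c=rect(f,m,15,(279,198));print(r.round(2),cv2.boundingRect(c))
go(r[0],r[1],3,r[2]); s=env.state();print(s["time_s"])
```

```text
[466.18 391.32 -29.21  58.27  36.2 ] (261, 171, 35, 54)
delta [-1.4, 1.9, 147.5] roll 0.01 dyaw -0.0 q6 -21.9
1.1833
```

Call:
arm_command([
  {"delta_pos":[-0.8,1.5,30],"roll":0,"jaw":100},
  {"delta_pos":[-0.8,1.5,65],"roll":0,"jaw":100},
  {"delta_pos":[-0.8,1.5,100],"roll":0,"jaw":100},
  {"delta_pos":[-0.8,1.5,125],"roll":0,"jaw":80},
  {"delta_pos":[-0.8,1.5,140],"roll":0,"jaw":60},
  {"delta_pos":[-0.8,1.5,147],"roll":0,"jaw":60},
  {"delta_pos":[-0.8,1.5,147],"roll":0,"jaw":60},
  {"delta_pos":[-0.8,1.5,147],"roll":0,"jaw":50},
  {"delta_pos":[-0.8,1.5,147],"roll":0,"jaw":42},
  {"delta_pos":[-0.8,1.5,147],"roll":0,"jaw":30},
  {"delta_pos":[-0.8,1.5,147],"roll":0,"jaw":20},
  {"delta_pos":[-0.8,1.5,147],"roll":0,"jaw":20},
  {"delta_pos":[-0.8,1.5,147],"roll":0,"jaw":20},
], squeeze=35)

```text
time_s: 2.27
ee_pos: [467.0, 390.3, 3.9]
ee_rot: [179.9, 0.0, 150.7]
force: [-1.0, -0.8, 4.1]
gripper_width: 35.8
gripper_force: 34.9
```

Run:
```python
from h import *
s=env.state();print(s["gripper_width"],s["gripper_force"],s["ee_pos"],s["ee_rot"],s["force"])
go(525,122,150,-6.4)
```

```text
35.758079899621634 34.94955092668533 [466.96218253 390.32015067   3.87288072] [1.79925240e+02 2.15983155e-02 1.50705439e+02] [-1.02917974 -0.77878066  4.13523369]
delta [-182.0, -205.4, -146.3] roll -4.58 dyaw 22.9 q6 -21.9
```

Call:
arm_command([
  {"delta_pos":[0,0,-20],"roll":0,"jaw":20},
  {"delta_pos":[0,0,-50],"roll":0,"jaw":20},
  {"delta_pos":[-10,-9,-85],"roll":0,"jaw":20},
  {"delta_pos":[-30,-27,-115],"roll":-0.5,"jaw":20},
  {"delta_pos":[-57,-51,-135],"roll":-1,"jaw":20},
  {"delta_pos":[-84,-75,-147],"roll":-1.5,"jaw":20},
  {"delta_pos":[-111,-99,-147],"roll":-2,"jaw":20},
  {"delta_pos":[-138,-123,-147],"roll":-2.5,"jaw":20},
  {"delta_pos":[-165,-147,-147],"roll":-3,"jaw":20},
  {"delta_pos":[-190,-170,-147],"roll":-3.5,"jaw":20},
  {"delta_pos":[-212,-188,-147],"roll":-4,"jaw":20},
  {"delta_pos":[-226,-200,-147],"roll":-4.4,"jaw":20},
  {"delta_pos":[-232,-205,-147],"roll":-4.6,"jaw":20},
  {"delta_pos":[-232,-205,-147],"roll":-4.6,"jaw":20},
  {"delta_pos":[-232,-205,-147],"roll":-4.6,"jaw":20},
  {"delta_pos":[-232,-205,-147],"roll":-4.6,"jaw":20},
])

```text
time_s: 3.6
ee_pos: [568.2, 98.3, 149.6]
ee_rot: [180.0, -0.1, 173.7]
force: [0.8, 0.3, -2.7]
gripper_width: 35.4
gripper_force: 34.9
```

Run:
```python
from h import *
f=grab("wrist");cv2.imwrite("pics/w2.png",f["img"]);s=env.state();print(s["ee_pos"],s["ee_rot"],s["gripper_width"])
```

```text
[568.17668965  98.58753692 149.72336099] [ 1.79985889e+02 -4.32149283e-02  1.73747017e+02] 35.57879779417201
```

View pics/w2.png

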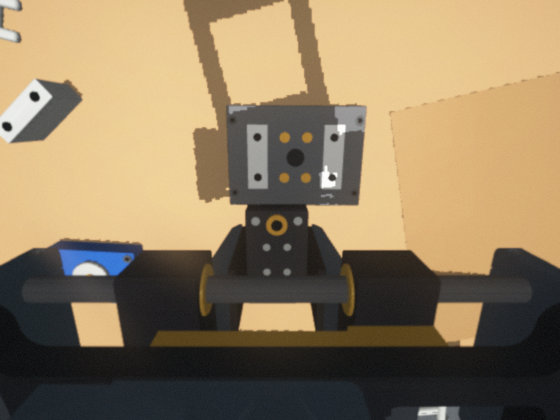

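The held plate's edge is at row 206, corners (247,206) and (308,206). Base stops are at (285,138), (307,138), (284,178) and (306,178), and seats at (257,157) and (333,157). I'll refine these.

```bash
cat >> h.py <<'E'
def base_fit(stops,seats):
    a=np.array(stops);c1=a.mean(0)[:2]
    s=np.array(seats);c2=s.mean(0)[:2];d=s[1]-s[0];return c1,c2,np.degrees(np.arctan2(d[1],d[0])),np.hypot(*d[:2])
E
python3 - <<'E'
from h import *
f=grab("wrist");hsv=cv2.cvtColor(f["img"],cv2.COLOR_BGR2HSV)
H,S,V=[hsv[...,i].astype(int) for i in range(3)]
print(hsv[138,285],hsv[157,257],hsv[110,240],hsv[150,215])
def blobs(m,x0,x1,y0,y1,amin):
    k=np.zeros(m.shape,np.uint8);k[y0:y1,x0:x1]=m[y0:y1,x0:x1]
    n,l,st,ce=cv2.connectedComponentsWithStats(k);return [(ce[i],st[i]) for i in range(1,n) if st[i][4]>amin]
st=blobs((S>100)&(V>90),272,320,128,188,25)
P=[onz(f,[c],23)[0] for c,_ in st];print([(c.round(1),s[2:]) for c,s in st]);print(np.round(P,1))
m=cv2.morphologyEx(((S<70)&(V>125)).astype(np.uint8),cv2.MORPH_CLOSE,np.ones((9,9)))
R=[]
for x0,x1 in((242,275),(318,350)):
    k=np.zeros_like(m);k[121:193,x0:x1]=m[121:193,x0:x1]
    r,c=rect(f,k,20);print(r.round(2),cv2.boundingRect(c));R.append(r)
print("mean stops",np.mean(P,0),"mean seats",np.mean(R,0),"dir",np.degrees(np.arctan2(*(R[0]-R[1])[1::-1])))
# whole base edges
b=((S<70)).astype(np.uint8);b=cv2.morphologyEx(b,cv2.MORPH_CLOSE,np.ones((15,15)));b[200:]=0
# held near edge
T=tool(env.state());E=onz(f,[(247,206),(308,206)],env.state()["ee_pos"][2]-4+15)
print("held corners in tool",((E-T[:3,3])@T[:3,:3]).round(1))
E
```

```text
[ 19 175 175] [ 24   8 166] [  6  11 114] [ 16 108 135]
[(array([284.1, 136.9]), array([11, 11, 94], dtype=int32)), (array([306.5, 137. ]), array([10, 11, 94], dtype=int32)), (array([283.6, 177.2]), array([10, 11, 87], dtype=int32)), (array([305.3, 177.3]), array([11, 10, 84], dtype=int32))]
[[506.8 113.3  23. ]
 [509.2 135.1  23. ]
 [546.4 108.7  23. ]
 [548.9 130.6  23. ]]
[523.41  83.82  -6.79  64.09  19.02] (247, 124, 20, 65)
[532.35 160.3  -10.05  72.42  24.93] (319, 121, 31, 72)
mean stops [527.80451801 121.93108711  23.        ] mean seats [527.88269043 122.06100845  -8.42012024  68.25492859  21.97417164] dir -96.6657079696273
held corners in tool [[ 32.1 -16.1 -11. ]
 [ 32.1  18.  -11. ]]
```

Run:
```python
from h import *
f=grab("wrist");g=cv2.GaussianBlur(cv2.cvtColor(f["img"],cv2.COLOR_BGR2GRAY),(3,3),0).astype(int)
print(g[212,240:256],g[212,300:318]);print(g[196:214,262],g[196:214,295])
L=[];R=[]
for r in range(210,218):
    d=np.diff(g[r]);L.append(235+np.argmin(d[235:258])+.5);R.append(298+np.argmax(d[298:320])+.5)
t=[198+np.argmin(np.diff(g[198:214,c]))+.5 for c in range(255,300)]
l,r,u=np.median(L),np.median(R),np.median(t);print(l,r,u)
s=env.state();T=tool(s);E=onz(f,[(l,213),(r,213),(278,u)],s["ee_pos"][2]-4+15)
print(((E-T[:3,3])@T[:3,:3]).round(2))
go(527.8,121.5,150,-6.5)
```

```text
[208 208 207 203 174 116  66  50  49  48  47  47  48  48  47  48] [ 47  46  47  49  49  48  54  84 137 184 203 206 207 206 206 206 207 206]
[72 73 73 74 74 74 73 65 49 37 33 33 35 37 39 42 45 46] [71 70 71 71 71 71 70 62 47 36 32 33 35 37 40 43 45 46]
244.5 307.5 203.5
[[ 28.03 -17.57 -11.  ]
 [ 28.03  17.92 -10.99]
 [ 33.59   1.29 -10.99]]
delta [42.8, 18.3, -0.1] roll 0.06 dyaw -0.3 q6 -75.1
```

Call:
arm_command([
  {"delta_pos":[20,9,0],"roll":0.06,"jaw":20},
  {"delta_pos":[38,17,10],"roll":0.06,"jaw":20},
  {"delta_pos":[41.4,18.5,35],"roll":0.06,"jaw":20},
  {"delta_pos":[41.4,18.5,65],"roll":0.06,"jaw":20},
  {"delta_pos":[41.4,18.5,90],"roll":0.06,"jaw":20},
  {"delta_pos":[41.4,18.5,107],"roll":0.06,"jaw":20},
  {"delta_pos":[41.4,18.5,114],"roll":0.06,"jaw":20},
  {"delta_pos":[41.4,18.5,118],"roll":0.06,"jaw":20},
  {"delta_pos":[41.4,18.5,120],"roll":0.06,"jaw":20},
  {"delta_pos":[41.4,18.5,121],"roll":0.06,"jaw":20},
  {"delta_pos":[41.4,18.5,122],"roll":0.06,"jaw":20},
  {"delta_pos":[41.4,18.5,122],"roll":0.06,"jaw":20},
  {"delta_pos":[41.4,18.5,122],"roll":0.06,"jaw":20},
])

```text
time_s: 4.83
ee_pos: [530.1, 120.8, 28.7]
ee_rot: [180.0, 0.1, 173.4]
force: [-0.4, -0.2, -2.3]
gripper_width: 36.0
gripper_force: 34.9
```

Run:
```python
from h import *
s=env.state();print(s["ee_pos"],s["ee_rot"],s["force"],s["gripper_width"])
f=grab("top");cv2.imwrite("pics/t2.png",cv2.resize(f["img"][180:290,170:300],None,fx=4,fy=4,interpolation=cv2.INTER_CUBIC))
f=grab("wrist");cv2.imwrite("pics/w3.png",f["img"][80:300,130:430])
```

```text
[530.07715865 120.80118656  28.68397794] [1.79968960e+02 8.17382414e-02 1.73415659e+02] [-0.4278563  -0.18011176 -2.30688636] 35.95846088798073
```

View pics/w3.png

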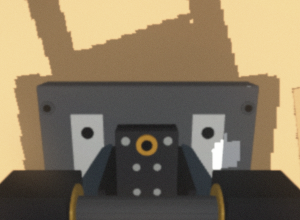

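The held plate's centre (147 in the crop) sits midway between the seat holes (87 and 207), so y is good. I'll check x and the state noise.

Run:
```python
from h import *
S=[]
for i in range(6):
    f=grab("wrist");s=env.state();S.append(np.r_[s["ee_pos"],s["ee_rot"][2],s["force"]])
print(np.mean(S,0).round(2),np.std(S,0).round(2))
g=cv2.GaussianBlur(cv2.cvtColor(f["img"],cv2.COLOR_BGR2GRAY),(3,3),0).astype(int)
hsv=cv2.cvtColor(f["img"],cv2.COLOR_BGR2HSV)
# base far edge and plate near edge, rows
c=277
col=g[150:240,c-22:c+22].mean(1);print(col.round(0).astype(int).tolist())
# screw holes of base seats, dark
for x0,x1 in((200,235),(320,355)):
    k=np.zeros_like(g);k[200:225,x0:x1]=g[200:225,x0:x1]<60;n,l,st,ce=cv2.connectedComponentsWithStats(k.astype(np.uint8));print(st[1:],ce[1:])
```

```text
[ 5.2968e+02  1.2071e+02  2.8150e+01  1.7342e+02  6.0000e-02 -2.0000e-01
 -2.4100e+00] [0.07 0.01 0.12 0.   0.37 0.46 0.44]
[120, 120, 119, 119, 119, 119, 120, 119, 119, 118, 116, 104, 82, 64, 58, 60, 67, 73, 77, 78, 79, 79, 79, 79, 79, 78, 78, 79, 78, 78, 78, 78, 78, 78, 78, 78, 78, 78, 78, 78, 78, 78, 78, 78, 77, 77, 78, 77, 77, 77, 77, 77, 75, 66, 49, 35, 30, 30, 33, 35, 38, 43, 46, 49, 53, 61, 72, 85, 95, 100, 99, 95, 90, 85, 78, 71, 66, 65, 66, 68, 73, 76, 75, 71, 64, 55, 49, 47, 46, 46]
[[212 209  11  10  81]] [[217.02469136 213.44444444]]
[[333 209  10  10  78]] [[337.61538462 213.30769231]]
```

Run:
```python
from h import *
f=grab("wrist");s=env.state();T=tool(s);z=s["ee_pos"][2]
for u,h in((203.8,z-4),(207,z+11),(161.9,0.),(166,20.)):
    E=onz(f,[(277,u)],h);print(u,((E-T[:3,3])@T[:3,:3]).round(2))
P=onz(f,[(217,213.4),(337.6,213.3)],20);print(((P-T[:3,3])@T[:3,:3]).round(2))
# holes in the earlier far view: (257.5,137)/(257.5,177.5) relative to seats
```

```text
203.8 [[29.04  0.74  4.  ]]
207 [[ 31.38   0.71 -11.  ]]
161.9 [[51.4   0.77 27.96]]
166 [[51.61  0.73  7.96]]
[[ 21.64 -37.11   7.95]
 [ 21.71  39.     7.96]]
```

Call:
arm_command([
  {"delta_pos":[1.2,0.4,0],"roll":0,"jaw":20},
  {"delta_pos":[1.2,0.4,0],"roll":0,"jaw":20},
  {"delta_pos":[1.2,0.4,0.5],"roll":0,"jaw":20},
  {"delta_pos":[1.2,0.4,1],"roll":0,"jaw":20},
  {"delta_pos":[1.2,0.4,1.3],"roll":0,"jaw":20},
  {"delta_pos":[1.2,0.4,1.5],"roll":0,"jaw":20},
  {"delta_pos":[1.2,0.4,1.5],"roll":0,"jaw":20},
  {"delta_pos":[1.2,0.4,1.5],"roll":0,"jaw":20},
])

```text
time_s: 5.95
ee_pos: [528.4, 121.3, 26.9]
ee_rot: [180.0, 0.0, 173.4]
force: [-1.3, -0.3, 4.6]
gripper_width: 35.6
gripper_force: 34.9
```

Contact. Releasing and rising.

Call:
arm_command([
  {"delta_pos":[1.2,0.4,1.5],"roll":0,"jaw":45},
  {"delta_pos":[0,0,0],"roll":0,"jaw":55},
  {"delta_pos":[0,0,0],"roll":0,"jaw":70},
  {"delta_pos":[0,0,0],"roll":0,"jaw":70},
  {"delta_pos":[0,0,-20],"roll":0,"jaw":70},
  {"delta_pos":[0,0,-50],"roll":0,"jaw":70},
  {"delta_pos":[-10,0,-85],"roll":0,"jaw":70},
  {"delta_pos":[-20,0,-115],"roll":0,"jaw":70},
  {"delta_pos":[-30,0,-123],"roll":0,"jaw":70},
  {"delta_pos":[-30,0,-123],"roll":0,"jaw":70},
  {"delta_pos":[-30,0,-123],"roll":0,"jaw":70},
])

```text
time_s: 6.87
ee_pos: [558.1, 117.7, 149.2]
ee_rot: [180.0, -0.0, 173.4]
force: [-0.0, 0.2, -0.9]
gripper_width: 63.9
gripper_force: 0.0
```

Run:
```python
from h import *
f=grab("wrist");cv2.imwrite("pics/w4.png",f["img"][60:280,130:430]);s=env.state();print(s["ee_pos"],s["ee_rot"])
go(454.7,-116.7,150,-56.5)
t=grab("top");hsv=cv2.cvtColor(t["img"],cv2.COLOR_BGR2HSV)
m=(hsv[...,1]<45)&(hsv[...,2]>120)
for p in((334,260),(459,232)):
    r,c=rect(t,m,44,p);print(r.round(1))
```

```text
[556.93682541 117.63101265 148.12753515] [-1.79961874e+02 -1.63625120e-01  1.73409490e+02]
delta [74.7, -244.5, -1.5] roll 9.98 dyaw -49.9 q6 -72.7
[ 455.5 -117.9  -56.7   64.4   21.6]
[ 508.2 -408.9   61.7   38.2   19.9]
```

View pics/w4.png

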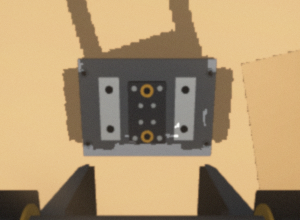

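Run:
```python
from h import *
f=grab("wrist");img=f["img"];g=cv2.cvtColor(img,cv2.COLOR_BGR2GRAY).astype(int);hsv=cv2.cvtColor(img,cv2.COLOR_BGR2HSV)
def bl(m,x0,x1,y0,y1):
    k=np.zeros(m.shape,np.uint8);k[y0:y1,x0:x1]=m[y0:y1,x0:x1];n,l,st,ce=cv2.connectedComponentsWithStats(k);i=1+np.argmax(st[1:,4]);return ce[i],st[i][2:]
B=[bl((hsv[...,1]>100)&(hsv[...,2]>70),265,290,y,y+24) for y in(138,184)]
Hh=[bl(g<70,x,x+18,y,y+18) for x in(231,308) for y in(138,180)]
print([(b[0].round(1),b[1]) for b in B+Hh])
P=onz(f,[b[0] for b in B],40);Q=onz(f,[b[0] for b in Hh],20)
print(P.round(1),Q.round(1));print("bush mid",P.mean(0),"base",Q.mean(0))
d=P[0]-P[1];print(np.degrees(np.arctan2(d[1],d[0])));d=Q[0]-Q[1]+Q[2]-Q[3];print(np.degrees(np.arctan2(d[1],d[0])));d=Q[2]+Q[3]-Q[0]-Q[1];print(np.degrees(np.arctan2(d[1],d[0])),np.hypot(*d[:2])/2)
```

```text
[(array([276.9, 152.5]), array([ 14,  14, 133], dtype=int32)), (array([277. , 198.1]), array([ 13,  13, 123], dtype=int32)), (array([238.9, 151.5]), array([ 7,  6, 37], dtype=int32)), (array([240.3, 190.8]), array([ 6,  7, 32], dtype=int32)), (array([315.4, 151.6]), array([ 6,  6, 33], dtype=int32)), (array([314.2, 190.7]), array([ 7,  6, 32], dtype=int32))]
[[507.1 124.   40. ]
 [550.5 119.2  40. ]] [[503.8  86.4  20. ]
 [543.5  81.8  20. ]
 [512.5 162.   20. ]
 [552.1 157.6  20. ]]
bush mid [528.7969296  121.61841645  40.        ] base [527.98817461 121.94955418  20.        ]
173.626863531523
173.55331669035027
83.46080061497713 76.14882493207888
```

The ejector sits within 1 mm of the base centre and is square. Now riser_1.

Call:
arm_command([
  {"delta_pos":[10,-30,-5],"roll":1,"jaw":70},
  {"delta_pos":[21,-65,-10],"roll":2.3,"jaw":70},
  {"delta_pos":[32,-100,-15],"roll":3.7,"jaw":70},
  {"delta_pos":[43,-135,-20],"roll":5.1,"jaw":70},
  {"delta_pos":[54,-170,-20],"roll":6.5,"jaw":70},
  {"delta_pos":[64,-205,-20],"roll":7.9,"jaw":70},
  {"delta_pos":[71,-232,-20],"roll":9.2,"jaw":70},
  {"delta_pos":[74,-244,-20],"roll":10,"jaw":70},
  {"delta_pos":[74,-244,-20],"roll":10,"jaw":70},
  {"delta_pos":[74,-244,-20],"roll":10,"jaw":70},
  {"delta_pos":[74,-244,-20],"roll":10,"jaw":70},
])

```text
time_s: 7.93
ee_pos: [456.5, -115.3, 168.8]
ee_rot: [-180.0, -0.1, 123.5]
force: [-0.2, 0.3, -0.0]
gripper_width: 63.8
gripper_force: 0.0
```

Run:
```python
from h import *
f=grab("wrist");cv2.imwrite("pics/w5.png",f["img"][60:280,130:430]);s=env.state();print(s["ee_pos"],s["ee_rot"])
hsv=cv2.cvtColor(f["img"],cv2.COLOR_BGR2HSV)
p=np.linalg.inv(f["C"])@[455,-117,44,1];p=(K(f)@p[:3]/p[2])[:2];print(p,hsv[int(p[1]),int(p[0])])
m=cv2.morphologyEx(((hsv[...,1]<45)&(hsv[...,2]>120)).astype(np.uint8),cv2.MORPH_CLOSE,np.ones((9,9)))
r,c=rect(f,m,44,p);print(r.round(2),cv2.boundingRect(c));go(r[0],r[1],24,r[2])
```

```text
[ 456.77396514 -115.13266153  168.92000555] [-1.79983001e+02 -6.18373243e-02  1.23542169e+02]
[274.24873124 200.36153281] [ 26  16 129]
[ 457.48 -118.49  -57.03   62.23   19.53] (266, 173, 20, 59)
delta [-3.3, -1.2, 144.9] roll 0.11 dyaw -0.6 q6 -49.1
```

View pics/w5.png

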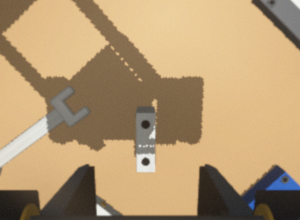

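Riser_1's top is at about (276,202), with its holes at rows 184 and 221. Grasping it.

Call:
arm_command([
  {"delta_pos":[-3.3,-1.2,30],"roll":0.1,"jaw":60},
  {"delta_pos":[-3.3,-1.2,65],"roll":0.1,"jaw":60},
  {"delta_pos":[-3.3,-1.2,100],"roll":0.1,"jaw":60},
  {"delta_pos":[-3.3,-1.2,125],"roll":0.1,"jaw":55},
  {"delta_pos":[-3.3,-1.2,140],"roll":0.1,"jaw":45},
  {"delta_pos":[-3.3,-1.2,145],"roll":0.1,"jaw":40},
  {"delta_pos":[-3.3,-1.2,145],"roll":0.1,"jaw":30},
  {"delta_pos":[-3.3,-1.2,145],"roll":0.1,"jaw":25},
  {"delta_pos":[-3.3,-1.2,145],"roll":0.1,"jaw":20},
  {"delta_pos":[-3.3,-1.2,145],"roll":0.1,"jaw":10},
  {"delta_pos":[-3.3,-1.2,145],"roll":0.1,"jaw":10},
  {"delta_pos":[-3.3,-1.2,145],"roll":0.1,"jaw":10},
  {"delta_pos":[-3.3,-1.2,145],"roll":0.1,"jaw":10},
], squeeze=40)

```text
time_s: 9.07
ee_pos: [458.5, -119.5, 25.5]
ee_rot: [179.9, 0.1, 122.9]
force: [-0.3, 2.1, 6.0]
gripper_width: 19.7
gripper_force: 40.0
```

Run:
```python
from h import *
s=env.state();print(s["ee_pos"],s["ee_rot"],s["force"],s["gripper_width"])
a=np.radians(-6.5);c=np.array([528,121.95]);yv=np.array([-np.sin(a),np.cos(a)]);xv=np.array([np.cos(a),np.sin(a)])
for k in(38,-38):
    q=c+k*yv;print(k,q);go(q[0],q[1],46,-6.5)
```

```text
[ 458.45327274 -119.52007497   25.47066812] [1.79888137e+02 8.16952633e-02 1.22908194e+02] [-0.2718326   2.09192229  6.04730539] 19.712577923115052
38 [532.30172212 159.70573052]
delta [194.3, 213.7, -20.4] roll -10.12 dyaw 50.6 q6 -49.0
-38 [523.69827788  84.19426948]
delta [135.6, 165.5, -20.4] roll -10.12 dyaw 50.6 q6 -49.0
```

Call:
arm_command([
  {"delta_pos":[0,0,-15],"roll":0,"jaw":10},
  {"delta_pos":[0,0,-45],"roll":0,"jaw":10},
  {"delta_pos":[10,11,-75],"roll":-0.5,"jaw":10},
  {"delta_pos":[32,36,-90],"roll":-1.5,"jaw":10},
  {"delta_pos":[58,64,-95],"roll":-2.8,"jaw":10},
  {"delta_pos":[84,93,-95],"roll":-4.1,"jaw":10},
  {"delta_pos":[110,122,-95],"roll":-5.4,"jaw":10},
  {"delta_pos":[136,151,-95],"roll":-6.7,"jaw":10},
  {"delta_pos":[160,178,-95],"roll":-8,"jaw":10},
  {"delta_pos":[180,200,-95],"roll":-9.2,"jaw":10},
  {"delta_pos":[190,211,-95],"roll":-10,"jaw":10},
  {"delta_pos":[193.4,214.8,-90],"roll":-10.1,"jaw":10},
  {"delta_pos":[193.4,214.8,-70],"roll":-10.1,"jaw":10},
  {"delta_pos":[193.4,214.8,-50],"roll":-10.1,"jaw":10},
  {"delta_pos":[193.4,214.8,-35],"roll":-10.1,"jaw":10},
  {"delta_pos":[193.4,214.8,-28],"roll":-10.1,"jaw":10},
  {"delta_pos":[193.4,214.8,-25],"roll":-10.1,"jaw":10},
  {"delta_pos":[193.4,214.8,-25],"roll":-10.1,"jaw":10},
  {"delta_pos":[193.4,214.8,-25],"roll":-10.1,"jaw":10},
])

```text
time_s: 10.65
ee_pos: [533.3, 159.2, 50.0]
ee_rot: [180.0, 0.1, 173.4]
force: [0.9, -0.3, -4.3]
gripper_width: 19.5
gripper_force: 40.0
```

Run:
```python
from h import *
f=grab("wrist");cv2.imwrite("pics/w6.png",cv2.resize(f["img"][80:300,100:400],None,fx=2,fy=2,interpolation=cv2.INTER_CUBIC))
s=env.state();print(s["ee_pos"],s["ee_rot"],s["force"],s["gripper_width"])
```

```text
[533.49474587 159.40529277  50.33258472] [1.79962199e+02 9.74772047e-02 1.73376103e+02] [ 0.37938293  0.28629484 -4.17828995] 19.321320638264233
```

View pics/w6.png

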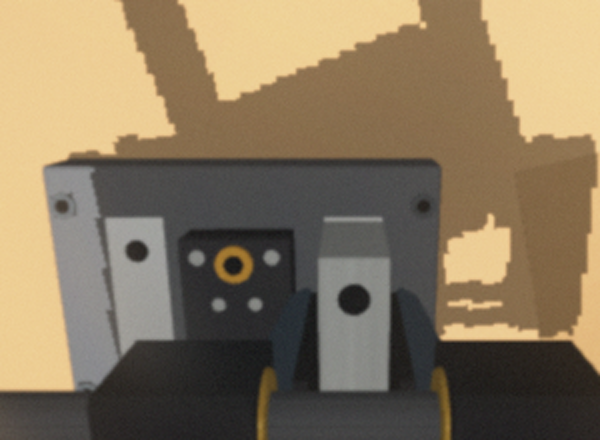

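The riser's foot lines up with the seat (325–382 px across, seat edge just ahead). Lowering, releasing, and rising.

Call:
arm_command([
  {"delta_pos":[0,0,1.5],"roll":0,"jaw":10},
  {"delta_pos":[0,0,3],"roll":0,"jaw":10},
  {"delta_pos":[0,0,4],"roll":0,"jaw":10},
  {"delta_pos":[0,0,4.6],"roll":0,"jaw":10},
  {"delta_pos":[0,0,5],"roll":0,"jaw":10},
  {"delta_pos":[0,0,5],"roll":0,"jaw":10},
  {"delta_pos":[0,0,5],"roll":0,"jaw":10},
  {"delta_pos":[0,0,5],"roll":0,"jaw":10},
])

```text
time_s: 11.37
ee_pos: [533.0, 159.6, 45.5]
ee_rot: [180.0, 0.0, 173.4]
force: [-2.7, -1.2, 5.4]
gripper_width: 19.8
gripper_force: 40.0
```

Call:
arm_command([
  {"delta_pos":[0,0,5],"roll":0,"jaw":27},
  {"delta_pos":[0,0,5],"roll":0,"jaw":32},
  {"delta_pos":[0,0,4.5],"roll":0,"jaw":38},
  {"delta_pos":[0,0,4],"roll":0,"jaw":40},
  {"delta_pos":[0,0,-10],"roll":0,"jaw":40},
  {"delta_pos":[0,0,-40],"roll":0,"jaw":50},
  {"delta_pos":[-5,0,-75],"roll":0,"jaw":60},
  {"delta_pos":[-20,0,-100],"roll":0,"jaw":60},
  {"delta_pos":[-30,0,-120],"roll":0,"jaw":60},
  {"delta_pos":[-30,0,-120],"roll":0,"jaw":60},
])

```text
time_s: 12.2
ee_pos: [567.3, 156.8, 169.5]
ee_rot: [179.8, 0.6, 173.4]
force: [0.7, 0.5, 1.1]
gripper_width: 55.3
gripper_force: 0.0
```

Run:
```python
from h import *
f=grab("wrist");cv2.imwrite("pics/w7.png",f["img"]);s=env.state();print(s["ee_pos"],s["ee_rot"])
hsv=cv2.cvtColor(f["img"],cv2.COLOR_BGR2HSV)
p=np.linalg.inv(f["C"])@[532,159.7,64,1];p=(K(f)@p[:3]/p[2])[:2];print(p)
m=cv2.morphologyEx(((hsv[...,1]<55)&(hsv[...,2]>120)).astype(np.uint8),cv2.MORPH_CLOSE,np.ones((9,9)))
r,c=rect(f,m,64,p);print(r.round(2),cv2.boundingRect(c))
go(507,-407,175,61.7)
```

```text
[564.73072353 156.46215829 166.71121975] [179.8733254    0.3140903  173.39152102]
[274.26784109 166.78084305]
[521.99 128.17  83.33 116.18  84.79] (173, 112, 129, 93)
delta [-7.5, -566.3, -9.5] roll -13.66 dyaw 68.3 q6 -69.0
```

Call:
arm_command([
  {"delta_pos":[0,-20,-3],"roll":1,"jaw":60},
  {"delta_pos":[-1,-55,-6],"roll":2.3,"jaw":60},
  {"delta_pos":[-1,-92,-9],"roll":3.6,"jaw":60},
  {"delta_pos":[-2,-130,-9],"roll":5,"jaw":60},
  {"delta_pos":[-2,-168,-9],"roll":6.4,"jaw":60},
  {"delta_pos":[-3,-206,-9],"roll":7.8,"jaw":60},
  {"delta_pos":[-3,-244,-9],"roll":9.2,"jaw":60},
  {"delta_pos":[-4,-282,-9],"roll":10.6,"jaw":60},
  {"delta_pos":[-4,-320,-9],"roll":12,"jaw":60},
  {"delta_pos":[-5,-358,-9],"roll":13.4,"jaw":60},
  {"delta_pos":[-5,-396,-9],"roll":14.8,"jaw":60},
  {"delta_pos":[-6,-434,-9],"roll":16.2,"jaw":60},
  {"delta_pos":[-6,-472,-9],"roll":17.6,"jaw":60},
  {"delta_pos":[-7,-508,-9],"roll":19,"jaw":60},
  {"delta_pos":[-7,-540,-9],"roll":20.4,"jaw":60},
  {"delta_pos":[-7,-559,-9],"roll":21.6,"jaw":60},
  {"delta_pos":[-7,-566,-9],"roll":22.3,"jaw":60},
  {"delta_pos":[-7,-566,-9],"roll":22.3,"jaw":60},
  {"delta_pos":[-7,-566,-9],"roll":22.3,"jaw":60},
  {"delta_pos":[-7,-566,-9],"roll":22.3,"jaw":60},
])

```text
time_s: 13.92
ee_pos: [504.3, -405.6, 172.3]
ee_rot: [-179.9, -0.1, 62.0]
force: [-0.4, -0.1, 0.2]
gripper_width: 54.6
gripper_force: 0.0
```

Run:
```python
from h import *
f=grab("wrist");s=env.state();print(s["ee_pos"],s["ee_rot"],s["qvel"].round(1))
hsv=cv2.cvtColor(f["img"],cv2.COLOR_BGR2HSV)
p=np.linalg.inv(f["C"])@[507,-405,44,1];p=(K(f)@p[:3]/p[2])[:2];print(p)
for v in (120,140):
  m=cv2.morphologyEx(((hsv[...,1]<45)&(hsv[...,2]>v)).astype(np.uint8),cv2.MORPH_CLOSE,np.ones((9,9)))
  r,c=rect(f,m,44,p);print(r.round(2),cv2.boundingRect(c));go(r[0],r[1],25.5,r[2])
o=f["img"].copy();cv2.drawContours(o,[c],-1,(0,255,0),1);cv2.imwrite("pics/w8.png",o[60:280,130:430])
```

```text
[ 504.5520054  -405.56389514  172.77950115] [-1.79913632e+02 -4.36054125e-02  6.20399034e+01] [ 0.2 -0.3 -0.4 -0.2 -0.1  0.2]
[279.1826978  197.09699998]
[ 509.94 -408.62   61.58   62.48   19.46] (274, 169, 20, 59)
delta [-0.3, 6.4, 147.3] roll 0.09 dyaw -0.5 q6 -11.9
[ 509.77 -407.19   59.38   60.86   18.32] (274, 169, 20, 57)
delta [0.9, 5.6, 147.3] roll 0.53 dyaw -2.7 q6 -11.9
```

View pics/w8.png

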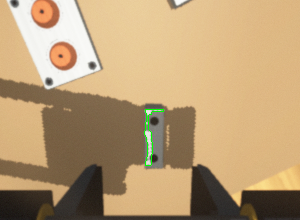

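Riser_2's top is at about (284,198). The first fit matches its size, so I'll grasp there.

Call:
arm_command([
  {"delta_pos":[-0.3,6.4,30],"roll":0.1,"jaw":60},
  {"delta_pos":[-0.3,6.4,65],"roll":0.1,"jaw":60},
  {"delta_pos":[-0.3,6.4,100],"roll":0.1,"jaw":60},
  {"delta_pos":[-0.3,6.4,127],"roll":0.1,"jaw":55},
  {"delta_pos":[-0.3,6.4,142],"roll":0.1,"jaw":45},
  {"delta_pos":[-0.3,6.4,147],"roll":0.1,"jaw":40},
  {"delta_pos":[-0.3,6.4,147],"roll":0.1,"jaw":30},
  {"delta_pos":[-0.3,6.4,147],"roll":0.1,"jaw":25},
  {"delta_pos":[-0.3,6.4,147],"roll":0.1,"jaw":20},
  {"delta_pos":[-0.3,6.4,147],"roll":0.1,"jaw":10},
  {"delta_pos":[-0.3,6.4,147],"roll":0.1,"jaw":10},
  {"delta_pos":[-0.3,6.4,147],"roll":0.1,"jaw":10},
  {"delta_pos":[-0.3,6.4,147],"roll":0.1,"jaw":10},
])

```text
time_s: 15.05
ee_pos: [511.0, -410.5, 28.1]
ee_rot: [179.8, -0.0, 61.4]
force: [-0.1, 1.8, 5.2]
gripper_width: 19.9
gripper_force: 39.9
```

Run:
```python
from h import *
s=env.state();print(s["ee_pos"],s["ee_rot"],s["force"],s["gripper_width"])
T=tool(s);o=(np.array([509.94,-408.62,0])-s["ee_pos"])@T[:3,:3];print(o)
a=np.radians(-6.5);c=np.array([528,121.95]);yv=np.array([-np.sin(a),np.cos(a)]);xv=np.array([np.cos(a),np.sin(a)])
q=c-38*yv+o[0]*xv;print(q);go(q[0],q[1],s["ee_pos"][2]+25,173.5)
```

```text
[ 511.0332838  -410.53375372   28.1404729 ] [ 1.79844807e+02 -1.41221923e-03  6.14168135e+01] [-0.10700824  1.80460713  5.16955765] 19.86642229799731
[ 1.15675398 -1.95185847 28.13531778]
[524.84759608  84.06332122]
delta [440.9, -224.4, -25.6] roll 13.58 dyaw -67.9 q6 -11.2
```

Call:
arm_command([
  {"delta_pos":[0,0,-15],"roll":0,"jaw":10},
  {"delta_pos":[0,0,-45],"roll":-0.5,"jaw":10},
  {"delta_pos":[9,-4,-75],"roll":-1.5,"jaw":10},
  {"delta_pos":[27,-14,-92],"roll":-2.8,"jaw":10},
  {"delta_pos":[55,-28,-95],"roll":-4.2,"jaw":10},
  {"delta_pos":[88,-45,-95],"roll":-5.6,"jaw":10},
  {"delta_pos":[121,-62,-95],"roll":-7,"jaw":10},
  {"delta_pos":[154,-78,-95],"roll":-8.4,"jaw":10},
  {"delta_pos":[187,-95,-95],"roll":-9.8,"jaw":10},
  {"delta_pos":[220,-112,-95],"roll":-11.2,"jaw":10},
  {"delta_pos":[253,-129,-95],"roll":-12.6,"jaw":10},
  {"delta_pos":[286,-146,-95],"roll":-14,"jaw":10},
  {"delta_pos":[319,-162,-95],"roll":-15.4,"jaw":10},
  {"delta_pos":[350,-178,-95],"roll":-16.8,"jaw":10},
  {"delta_pos":[380,-193,-95],"roll":-18.2,"jaw":10},
  {"delta_pos":[406,-207,-95],"roll":-19.6,"jaw":10},
  {"delta_pos":[426,-217,-95],"roll":-21,"jaw":10},
  {"delta_pos":[437,-222.5,-95],"roll":-22,"jaw":10},
  {"delta_pos":[440.9,-224.4,-95],"roll":-22.4,"jaw":10},
  {"delta_pos":[440.9,-224.4,-95],"roll":-22.4,"jaw":10},
])

```text
time_s: 16.72
ee_pos: [523.6, 85.4, 120.9]
ee_rot: [-180.0, -0.0, 173.6]
force: [-0.1, -0.6, -4.0]
gripper_width: 19.9
gripper_force: 39.9
```

```bash
python3 -c "
from h import *
go(524.85,84.06,53.1,173.5);print(env.state()['qvel'])"
```

```text
delta [-1.5, -1.2, 67.8] roll 0.01 dyaw -0.1 q6 -75.5
[-1.773735   -0.26151446  0.17302457 -0.91192334  0.20691076  2.31676186]
```

Call:
arm_command([
  {"delta_pos":[-0.5,-0.4,15],"roll":0,"jaw":10},
  {"delta_pos":[-0.5,-0.4,35],"roll":0,"jaw":10},
  {"delta_pos":[-0.5,-0.4,52],"roll":0,"jaw":10},
  {"delta_pos":[-0.5,-0.4,62],"roll":0,"jaw":10},
  {"delta_pos":[-0.5,-0.4,67],"roll":0,"jaw":10},
  {"delta_pos":[-0.5,-0.4,68],"roll":0,"jaw":10},
  {"delta_pos":[-0.5,-0.4,68],"roll":0,"jaw":10},
  {"delta_pos":[-0.5,-0.4,68],"roll":0,"jaw":10},
])

```text
time_s: 17.38
ee_pos: [525.3, 83.8, 54.3]
ee_rot: [180.0, 0.1, 173.4]
force: [0.5, -0.1, -2.7]
gripper_width: 19.8
gripper_force: 39.9
```

Run:
```python
from h import *
f=grab("wrist");cv2.imwrite("pics/w9.png",cv2.resize(f["img"][80:300,150:450],None,fx=2,fy=2,interpolation=cv2.INTER_CUBIC))
s=env.state();print(s["ee_pos"],s["ee_rot"],s["force"],s["gripper_width"]);go(524.85,84.06,53.1,173.5)
```

```text
[525.31965844  83.84974078  54.38309928] [1.79969014e+02 1.17044935e-01 1.73404273e+02] [ 0.21404646 -0.14489444 -3.56710762] 20.12215665856037
delta [0.5, 0.2, 1.3] roll -0.02 dyaw 0.1 q6 -75.6
```

View pics/w9.png

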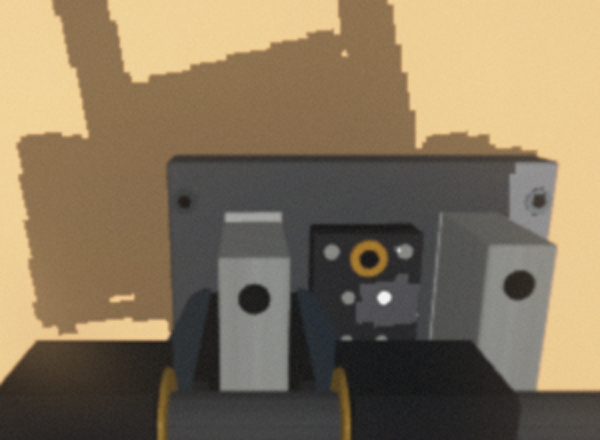

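Run:
```python
from h import *
f=grab("wrist");s=env.state();T=tool(s)
g=cv2.cvtColor(f["img"],cv2.COLOR_BGR2GRAY).astype(int);col=g[178:214,265:288].mean(1).round(0).astype(int);print(col.tolist())
for u,z in((185,20),(185.5,20),(190,s["ee_pos"][2]-28.1),(190.5,s["ee_pos"][2]-28.1)):print(u,((onz(f,[(276,u)],z)-T[:3,3])@T[:3,:3]).round(2))
```

```text
[74, 74, 74, 74, 73, 74, 75, 93, 136, 159, 163, 160, 142, 105, 91, 90, 89, 89, 89, 90, 90, 90, 90, 90, 89, 90, 90, 91, 91, 93, 106, 126, 137, 139, 139, 139]
185 [[34.26  0.08 34.32]]
185.5 [[33.9   0.08 34.32]]
190 [[32.1   0.09 28.04]]
190.5 [[31.75  0.09 28.04]]
```

Call:
arm_command([
  {"delta_pos":[1.8,0,0],"roll":0,"jaw":10},
  {"delta_pos":[1.8,0,2],"roll":0,"jaw":10},
  {"delta_pos":[1.8,0,4],"roll":0,"jaw":10},
  {"delta_pos":[1.8,0,5],"roll":0,"jaw":10},
  {"delta_pos":[1.8,0,5.8],"roll":0,"jaw":10},
  {"delta_pos":[1.8,0,6.2],"roll":0,"jaw":10},
  {"delta_pos":[1.8,0,6.4],"roll":0,"jaw":10},
  {"delta_pos":[1.8,0,6.4],"roll":0,"jaw":10},
  {"delta_pos":[1.8,0,6.4],"roll":0,"jaw":10},
])

```text
time_s: 18.23
ee_pos: [522.6, 84.0, 48.1]
ee_rot: [180.0, 0.0, 173.4]
force: [-2.3, -0.7, 5.9]
gripper_width: 19.7
gripper_force: 39.9
```

Call:
arm_command([
  {"delta_pos":[0,0,0],"roll":0,"jaw":27},
  {"delta_pos":[0,0,0],"roll":0,"jaw":32},
  {"delta_pos":[0,0,0],"roll":0,"jaw":38},
  {"delta_pos":[0,0,0],"roll":0,"jaw":40},
  {"delta_pos":[0,0,-10],"roll":0,"jaw":40},
  {"delta_pos":[0,0,-40],"roll":0,"jaw":50},
  {"delta_pos":[-5,12,-75],"roll":0,"jaw":70},
  {"delta_pos":[-15,28,-105],"roll":0,"jaw":90},
  {"delta_pos":[-20,38,-120],"roll":0,"jaw":100},
  {"delta_pos":[-20,38,-120],"roll":0,"jaw":100},
  {"delta_pos":[-20,38,-120],"roll":0,"jaw":100},
  {"delta_pos":[-20,38,-120],"roll":0,"jaw":100},
])

```text
time_s: 19.23
ee_pos: [545.5, 119.0, 165.9]
ee_rot: [-179.9, -0.2, 173.4]
force: [0.6, -0.0, 0.5]
gripper_width: 80.3
gripper_force: 0.0
```

Run:
```python
from h import *
f=grab("wrist");s=env.state();print(s["ee_pos"],s["ee_rot"])
cv2.imwrite("pics/w10.png",cv2.resize(f["img"][60:260,130:430],None,fx=2,fy=2,interpolation=cv2.INTER_CUBIC))
g=cv2.cvtColor(f["img"],cv2.COLOR_BGR2GRAY).astype(int)
a=np.radians(-6.5);c=np.array([528,121.95]);yv=np.array([-np.sin(a),np.cos(a)]);xv=np.array([np.cos(a),np.sin(a)])
for k in(38,-38):
  for x in(-20,20):
    P=np.r_[c+k*yv+x*xv,64];p=np.linalg.inv(f["C"])@np.r_[P,1];p=(K(f)@p[:3]/p[2])[:2]
    x0,y0=int(p[0])-9,int(p[1])-9;w=(g[y0:y0+18,x0:x0+18]<75).astype(np.uint8)
    n,l,st,ce=cv2.connectedComponentsWithStats(w)
    if n>1:
        i=1+np.argmax(st[1:,4]);q=ce[i]+[x0,y0];W=onz(f,[q],64)[0];print(k,x,p.round(1),q.round(1),st[i][2:],"base coords",((W[:2]-c)@xv).round(2),((W[:2]-c)@yv).round(2))
    else: print(k,x,p,"none",g[y0:y0+18,x0:x0+18].min())
go(467,-266.9,165,81.5)
```

```text
[545.30287949 118.74257564 165.45321298] [-179.92176738   -0.2085481   173.4027127 ]
38 -20 [318.4 166.3] [318.9 166. ] [ 9  9 68] base coords -20.29 38.48
38 20 [316.9 208. ] [317.3 207.6] [ 9  8 55] base coords 19.65 38.43
-38 -20 [235.9 166.4] [235.6 165. ] [10  9 67] base coords -21.22 -38.25
-38 20 [237.5 208.1] [237.1 206.8] [ 9  9 60] base coords 18.8 -38.28
delta [33.5, -392.1, 1.1] roll -17.62 dyaw 88.1 q6 -72.3
```

View pics/w10.png

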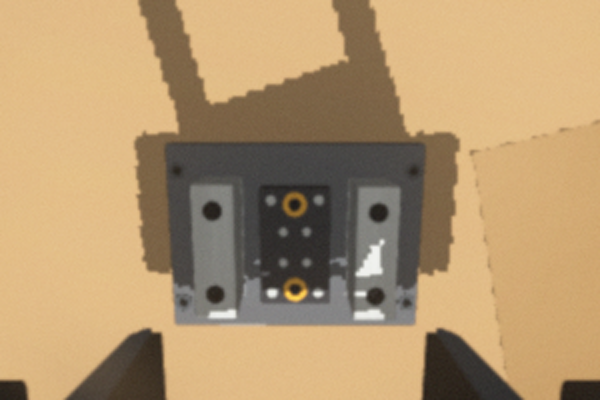

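The risers are in place within about 1 mm and square. Now the core plate.

Call:
arm_command([
  {"delta_pos":[2,-20,0],"roll":1,"jaw":100},
  {"delta_pos":[4,-50,0],"roll":2.3,"jaw":100},
  {"delta_pos":[7,-82,0],"roll":3.7,"jaw":100},
  {"delta_pos":[10,-114,0],"roll":5.1,"jaw":100},
  {"delta_pos":[12,-146,0],"roll":6.5,"jaw":100},
  {"delta_pos":[15,-178,0],"roll":7.9,"jaw":100},
  {"delta_pos":[18,-210,0],"roll":9.3,"jaw":100},
  {"delta_pos":[21,-242,0],"roll":10.7,"jaw":100},
  {"delta_pos":[23,-274,0],"roll":12.1,"jaw":100},
  {"delta_pos":[26,-306,0],"roll":13.5,"jaw":100},
  {"delta_pos":[29,-338,0],"roll":14.9,"jaw":100},
  {"delta_pos":[31,-364,0],"roll":16.3,"jaw":100},
  {"delta_pos":[33,-383,0],"roll":17.6,"jaw":100},
  {"delta_pos":[33.5,-392,0],"roll":18.4,"jaw":100},
  {"delta_pos":[33.5,-392,0],"roll":18.4,"jaw":100},
  {"delta_pos":[33.5,-392,0],"roll":18.4,"jaw":100},
  {"delta_pos":[33.5,-392,0],"roll":18.4,"jaw":100},
])

```text
time_s: 20.7
ee_pos: [468.0, -265.3, 166.2]
ee_rot: [-179.9, -0.1, 81.5]
force: [0.1, 0.1, 0.6]
gripper_width: 91.0
gripper_force: 0.0
```

```bash
cat >> h.py <<'E'
def cores(f,zt,a0=200,ctr=None):
    """copper core tips' centres on plane zt, by saturation/hue"""
    hsv=cv2.cvtColor(f["img"],cv2.COLOR_BGR2HSV).astype(int)
    m=((hsv[...,0]<13)&(hsv[...,1]>120)&(hsv[...,2]>60)).astype(np.uint8)
    n,l,st,ce=cv2.connectedComponentsWithStats(cv2.morphologyEx(m,cv2.MORPH_OPEN,np.ones((3,3))))
    i=[k for k in range(1,n) if st[k,4]>a0];return [(ce[k],st[k]) for k in i]
E
python3 - <<'E'
from h import *
f=grab("wrist");s=env.state();print(s["ee_pos"],s["ee_rot"],s["gripper_width"])
cv2.imwrite("pics/w11.png",f["img"])
for c,t in cores(f,30):print(c.round(1),t,onz(f,[c],25).round(1))
hsv=cv2.cvtColor(f["img"],cv2.COLOR_BGR2HSV)
p=np.linalg.inv(f["C"])@[467,-267,20,1];p=(K(f)@p[:3]/p[2])[:2];print(p)
m=((hsv[...,1]<50)&(hsv[...,2]>110)).astype(np.uint8)
y,x=p.astype(int)[::-1];k=np.zeros_like(m);k[y-75:y+75,x-55:x+55]=m[y-75:y+75,x-55:x+55];k=cv2.morphologyEx(k,cv2.MORPH_OPEN,np.ones((5,5)))
r,c=rect(f,k,20);print(r.round(2),cv2.boundingRect(c));go(r[0],r[1],4,r[2])
E
```

```text
[ 468.30389195 -265.14452197  166.41948259] [-1.79922674e+02 -5.35031593e-02  8.15197535e+01] 91.14626939826015
[278.  178.2] [266 166  25  25 493] [[ 472.  -246.2   25. ]]
[278.1 216.9] [266 206  25  23 434] [[ 465.7 -289.1   25. ]]
[276.25924618 196.42654031]
[ 468.78 -268.69   81.56   95.37   63.3 ] (249, 154, 59, 85)
delta [-3.6, 1.2, 162.4] roll -0.01 dyaw 0.0 q6 -22.3
```

View pics/w11.png

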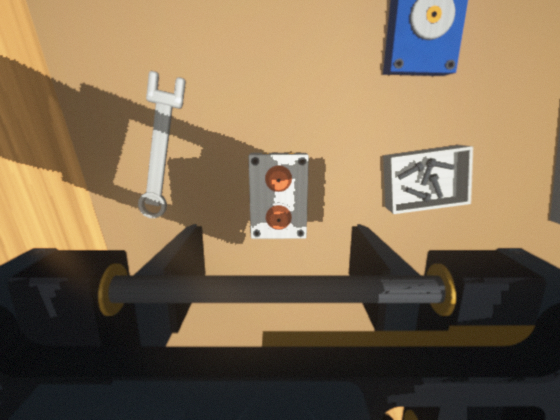

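The core plate is at (278,196), square in the view, and clear of the dish. Grasping it.

Call:
arm_command([
  {"delta_pos":[-3.6,1.2,20],"roll":0,"jaw":100},
  {"delta_pos":[-3.6,1.2,50],"roll":0,"jaw":100},
  {"delta_pos":[-3.6,1.2,85],"roll":0,"jaw":100},
  {"delta_pos":[-3.6,1.2,115],"roll":0,"jaw":100},
  {"delta_pos":[-3.6,1.2,140],"roll":0,"jaw":100},
  {"delta_pos":[-3.6,1.2,155],"roll":0,"jaw":100},
  {"delta_pos":[-3.6,1.2,161],"roll":0,"jaw":100},
  {"delta_pos":[-3.6,1.2,162],"roll":0,"jaw":85},
  {"delta_pos":[-3.6,1.2,162],"roll":0,"jaw":75},
  {"delta_pos":[-3.6,1.2,162],"roll":0,"jaw":65},
  {"delta_pos":[-3.6,1.2,162],"roll":0,"jaw":55},
  {"delta_pos":[-3.6,1.2,162],"roll":0,"jaw":55},
  {"delta_pos":[-3.6,1.2,162],"roll":0,"jaw":55},
  {"delta_pos":[-3.6,1.2,162],"roll":0,"jaw":55},
], squeeze=40)

```text
time_s: 21.92
ee_pos: [469.7, -270.0, 6.2]
ee_rot: [179.9, 0.0, 81.4]
force: [-1.8, 0.8, 6.2]
gripper_width: 63.8
gripper_force: 40.0
```

Run:
```python
from h import *
s=env.state();print(s["ee_pos"],s["ee_rot"],s["force"],s["gripper_width"],s["gripper_force"])
T=tool(s);o=(np.array([468.78,-268.69,0])-s["ee_pos"])@T[:3,:3];print(o)
a=np.radians(-6.5);c=np.array([528,121.95]);yv=np.array([-np.sin(a),np.cos(a)])
q=c-o[0]*yv;print(q);go(q[0],q[1],s["ee_pos"][2]+120,83.5)
```

```text
[ 469.72233646 -269.99130129    6.19569395] [1.79927221e+02 2.44681576e-02 8.14294930e+01] [-1.76858882  0.83686965  6.22328788] 63.78323725912048 40.00328063964844
[ 1.14898275 -1.13361025  6.19376889]
[527.86993146 120.80840308]
delta [395.0, -0.6, -120.2] roll -0.41 dyaw 2.1 q6 -22.5
```

Call:
arm_command([
  {"delta_pos":[0,0,-15],"roll":0,"jaw":55},
  {"delta_pos":[0,0,-45],"roll":0,"jaw":55},
  {"delta_pos":[10,0,-80],"roll":-0.1,"jaw":55},
  {"delta_pos":[35,0,-105],"roll":-0.2,"jaw":55},
  {"delta_pos":[70,0,-118],"roll":-0.3,"jaw":55},
  {"delta_pos":[108,0,-120],"roll":-0.4,"jaw":55},
  {"delta_pos":[146,0,-120],"roll":-0.4,"jaw":55},
  {"delta_pos":[184,0,-120],"roll":-0.4,"jaw":55},
  {"delta_pos":[222,0,-120],"roll":-0.4,"jaw":55},
  {"delta_pos":[260,0,-120],"roll":-0.4,"jaw":55},
  {"delta_pos":[298,-0.6,-120],"roll":-0.4,"jaw":55},
  {"delta_pos":[332,-0.6,-120],"roll":-0.4,"jaw":55},
  {"delta_pos":[360,-0.6,-120],"roll":-0.4,"jaw":55},
  {"delta_pos":[380,-0.6,-118],"roll":-0.4,"jaw":55},
  {"delta_pos":[390,-0.6,-110],"roll":-0.4,"jaw":55},
  {"delta_pos":[395,-0.6,-100],"roll":-0.4,"jaw":55},
  {"delta_pos":[395,-0.6,-90],"roll":-0.4,"jaw":55},
  {"delta_pos":[395,-0.6,-84],"roll":-0.4,"jaw":55},
  {"delta_pos":[395,-0.6,-82],"roll":-0.4,"jaw":55},
  {"delta_pos":[395,-0.6,-82],"roll":-0.4,"jaw":55},
])

```text
time_s: 23.58
ee_pos: [527.0, 119.5, 85.9]
ee_rot: [-179.9, 0.1, 83.3]
force: [0.3, 0.9, -2.8]
gripper_width: 63.8
gripper_force: 40.0
```

Run:
```python
from h import *
f=grab("wrist");cv2.imwrite("pics/w12.png",cv2.resize(f["img"][80:300,130:430],None,fx=2,fy=2,interpolation=cv2.INTER_CUBIC))
s=env.state();print(s["ee_pos"],s["ee_rot"],s["force"]);go(527.87,120.8,80,83.5)
```

```text
[527.53134371 119.80550673  86.66048703] [-1.79953272e+02  2.15052575e-02  8.33373184e+01] [ 0.6514062  -0.21124411 -2.2766504 ]
delta [1.0, 0.2, 6.7] roll -0.03 dyaw 0.2 q6 18.2
```

View pics/w12.png

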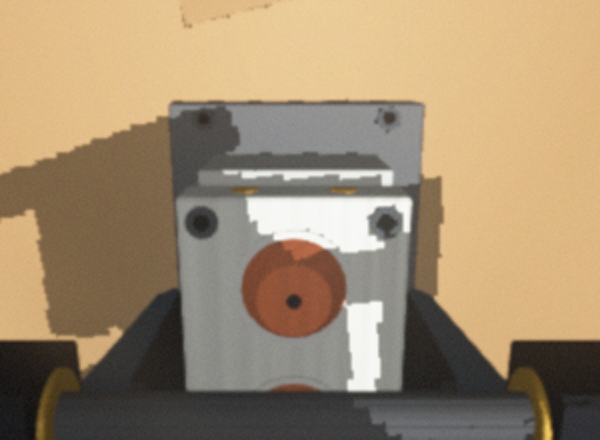

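Run:
```python
from h import *
f=grab("wrist");s=env.state();T=tool(s);zt=s["ee_pos"][2]
g=cv2.cvtColor(f["img"],cv2.COLOR_BGR2GRAY).astype(int)
print("col",[(130+0,80)],g[128:184,268:272].mean(1).astype(int).tolist())
print("rowplate",g[190:200,212:226].mean(0).astype(int).tolist(),g[190:200,328:342].mean(0).astype(int).tolist())
def P(n,u,v,z):
    u,v=130+u/2-.25,80+v/2-.25;print(n,((onz(f,[(u,v)],z)-T[:3,3])@T[:3,:3]).round(2)[0])
P("plate TL",177,196,zt+14);P("plate TR",413,196,zt+14)
P("riser L",199,168,64);P("riser R",393,168,64)
P("base L",169,103,20);P("base R",424,103,20);P("hole",205,118,20);P("hole",388,118,20)
```

```text
col [(130, 80)] [204, 203, 187, 119, 108, 133, 142, 144, 143, 144, 143, 144, 144, 144, 142, 143, 143, 141, 141, 142, 139, 140, 141, 141, 140, 140, 140, 140, 135, 114, 94, 88, 87, 87, 87, 88, 102, 154, 197, 163, 136, 132, 132, 128, 117, 103, 98, 98, 100, 116, 170, 224, 240, 246, 247, 247]
rowplate [104, 104, 104, 104, 96, 78, 90, 126, 141, 142, 127, 105, 92, 83] [119, 131, 155, 197, 210, 205, 186, 119, 81, 85, 101, 109, 110, 109]
plate TL [ 48.71 -31.61 -14.01]
plate TR [ 48.73  31.3  -13.99]
riser L [ 50.96 -31.38  23.16]
riser R [50.97 31.81 23.18]
base L [ 70.03 -48.99  67.16]
base R [70.05 50.01 67.19]
hole [ 64.33 -35.23  67.16]
hole [64.34 36.28 67.19]
```

Call:
arm_command([
  {"delta_pos":[1.3,0.5,3],"roll":0,"jaw":55},
  {"delta_pos":[1.3,0.5,8],"roll":0,"jaw":55},
  {"delta_pos":[1.3,0.5,11],"roll":0,"jaw":55},
  {"delta_pos":[1.3,0.5,13],"roll":0,"jaw":55},
  {"delta_pos":[1.3,0.5,14.5],"roll":0,"jaw":55},
  {"delta_pos":[1.3,0.5,15.5],"roll":0,"jaw":55},
  {"delta_pos":[1.3,0.5,16],"roll":0,"jaw":55},
  {"delta_pos":[1.3,0.5,16.2],"roll":0,"jaw":55},
  {"delta_pos":[1.3,0.5,16.2],"roll":0,"jaw":55},
  {"delta_pos":[1.3,0.5,16.2],"roll":0,"jaw":55},
])

```text
time_s: 24.52
ee_pos: [528.5, 122.1, 71.0]
ee_rot: [180.0, -0.0, 83.4]
force: [0.7, 0.2, -4.1]
gripper_width: 63.8
gripper_force: 40.0
```

Call:
arm_command([
  {"delta_pos":[0,0,0.3],"roll":0,"jaw":55},
  {"delta_pos":[0,0,0.7],"roll":0,"jaw":55},
  {"delta_pos":[0,0,1],"roll":0,"jaw":55},
  {"delta_pos":[0,0,1.2],"roll":0,"jaw":55},
  {"delta_pos":[0,0,1.2],"roll":0,"jaw":55},
  {"delta_pos":[0,0,1.2],"roll":0,"jaw":55},
])

```text
time_s: 25.02
ee_pos: [528.5, 122.1, 70.2]
ee_rot: [180.0, -0.0, 83.4]
force: [-2.5, 0.0, 2.8]
gripper_width: 63.9
gripper_force: 40.0
```

Call:
arm_command([
  {"delta_pos":[0,0,1.2],"roll":0,"jaw":73},
  {"delta_pos":[0,0,1.2],"roll":0,"jaw":78},
  {"delta_pos":[0,0,1],"roll":0,"jaw":85},
  {"delta_pos":[0,0,1],"roll":0,"jaw":95},
  {"delta_pos":[0,0,0],"roll":0,"jaw":95},
  {"delta_pos":[0,0,-20],"roll":0,"jaw":95},
  {"delta_pos":[0,0,-55],"roll":0,"jaw":100},
  {"delta_pos":[-10,0,-90],"roll":0,"jaw":100},
  {"delta_pos":[-25,0,-115],"roll":0,"jaw":100},
  {"delta_pos":[-30,0,-120],"roll":0,"jaw":100},
  {"delta_pos":[-30,0,-120],"roll":0,"jaw":100},
  {"delta_pos":[-30,0,-120],"roll":0,"jaw":100},
])

```text
time_s: 26.02
ee_pos: [524.4, 92.2, 189.0]
ee_rot: [-179.9, -0.0, 83.4]
force: [-0.4, 0.6, -1.5]
gripper_width: 91.1
gripper_force: 0.0
```

Run:
```python
from h import *
f=grab("wrist");s=env.state();print(s["ee_pos"],s["ee_rot"])
cv2.imwrite("pics/w13.png",cv2.resize(f["img"][80:260,180:380],None,fx=3,fy=3,interpolation=cv2.INTER_CUBIC))
a=np.radians(-6.5);c=np.array([528,121.95]);yv=np.array([-np.sin(a),np.cos(a)]);xv=np.array([np.cos(a),np.sin(a)])
for q,t in cores(f,0):
    W=onz(f,[q],89)[0][:2]-c;print(q.round(1),t,"base",(W@xv).round(2),(W@yv).round(2))
go(630.8,-114.8,165,80.4)
```

```text
[524.00861231  92.39534905 188.20291333] [-1.79851591e+02  1.58184904e-02  8.34051709e+01]
[534.1  27.2] [ 508    0   52   57 2691] base 209.45 121.42
[277.3 149.3] [263 135  30  30 644] base 0.36 23.42
[277.1 195.8] [263 182  29  28 624] base 0.13 -19.67
[455.7 235.7] [442 219  28  32 709] base 174.88 -60.13
delta [-193.6, 129.9, 22.9] roll 0.6 dyaw -3.0 q6 15.3
```

View pics/w13.png

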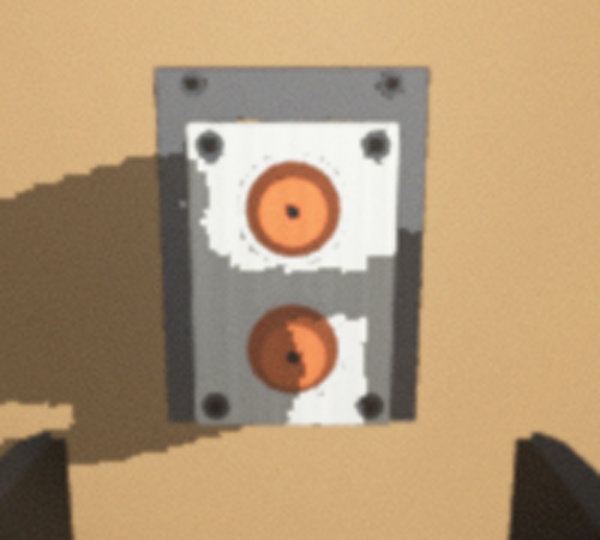

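Run:
```python
from h import *
f=grab("wrist");a=np.radians(-6.5);c=np.array([528,121.95]);yv=np.array([-np.sin(a),np.cos(a)]);xv=np.array([np.cos(a),np.sin(a)])
def B(u,v,z):
    W=onz(f,[(180+u/3-.33,80+v/3-.33)],z)[0][:2]-c;return np.array([W@xv,W@yv])
def pr(n,*P): print(n,np.mean([B(*p) for p in P],0).round(2))
pr("tips",(292,211,94),(293,357,94))
pr("plate holes",(209,145,84),(376,145,84),(215,406,84),(371,406,84))
pr("plate far",(187,123,84),(398,123,84));pr("plate near",(196,422,84),(391,422,84))
pr("base far",(155,68,20),(429,68,20))
pr("base holes far",(193,84,20),(391,84,20))
```

```text
tips [-0.39  1.32]
plate holes [-0.33  1.08]
plate far [-0.37 48.35]
plate near [ -0.12 -45.33]
base far [-0.57 67.39]
base holes far [-0.57 61.9 ]
```

Call:
arm_command([
  {"delta_pos":[-20,13,0],"roll":0.2,"jaw":100},
  {"delta_pos":[-50,33,0],"roll":0.4,"jaw":100},
  {"delta_pos":[-82,55,0],"roll":0.6,"jaw":100},
  {"delta_pos":[-114,76,5],"roll":0.6,"jaw":100},
  {"delta_pos":[-144,97,10],"roll":0.6,"jaw":100},
  {"delta_pos":[-170,114,17],"roll":0.6,"jaw":100},
  {"delta_pos":[-187,125,21],"roll":0.6,"jaw":100},
  {"delta_pos":[-193.6,130,23],"roll":0.6,"jaw":100},
  {"delta_pos":[-193.6,130,23],"roll":0.6,"jaw":100},
  {"delta_pos":[-193.6,130,23],"roll":0.6,"jaw":100},
  {"delta_pos":[-193.6,130,23],"roll":0.6,"jaw":100},
])

```text
time_s: 27.03
ee_pos: [631.3, -113.3, 166.4]
ee_rot: [-179.9, -0.0, 80.5]
force: [0.1, -0.1, 0.5]
gripper_width: 91.3
gripper_force: 0.0
```

Run:
```python
from h import *
t=grab("top");hsv=cv2.cvtColor(t["img"],cv2.COLOR_BGR2HSV)
cv2.imwrite("pics/t3.png",cv2.resize(t["img"][190:280,170:290],None,fx=5,fy=5,interpolation=cv2.INTER_CUBIC))
a=np.radians(-6.5);c=np.array([525.4,122.2]);yv=np.array([-np.sin(a),np.cos(a)]);xv=np.array([np.cos(a),np.sin(a)])
for q,s_ in cores(t,0,20):
    if 190<q[0]<260 and 190<q[1]<260:
        W=onz(t,[q],90)[0][:2]-c;print("top cam core",q.round(1),(W@xv).round(2),(W@yv).round(2))
b,cc=rect(t,(hsv[...,1]<60),20,(203,250));print("base outline now",b.round(1))
f=grab("wrist");s=env.state();print(s["ee_pos"],s["ee_rot"])
hsv=cv2.cvtColor(f["img"],cv2.COLOR_BGR2HSV)
m=((hsv[...,0]>95)&(hsv[...,0]<130)&(hsv[...,1]>90)).astype(np.uint8)
p=np.linalg.inv(f["C"])@[631,-115,24,1];p=(K(f)@p[:3]/p[2])[:2];print(p)
y,x=p.astype(int)[::-1];k=np.zeros_like(m);k[y-75:y+60,x-55:x+55]=m[y-75:y+60,x-55:x+55]
r,c=rect(f,k,24);print(r.round(2),cv2.boundingRect(c));go(r[0],r[1],4,r[2])
cv2.drawContours(f["img"],[c],-1,(0,255,0),1);cv2.imwrite("pics/w14.png",f["img"])
```

```text
top cam core [211.6 226.7] 0.72 23.0
top cam core [232.4 228.6] 0.49 -21.4
base outline now [525.5 122.2  83.5 136.1 100.5]
[ 631.53732735 -113.38607549  167.06813814] [ 1.79991945e+02 -2.31811596e-02  8.05162051e+01]
[276.61747438 197.01677913]
[ 635.05 -114.76   80.59   95.29   62.75] (251, 152, 60, 86)
delta [-0.8, 3.7, 163.1] roll -0.01 dyaw 0.1 q6 -1.7
```

View pics/w14.png

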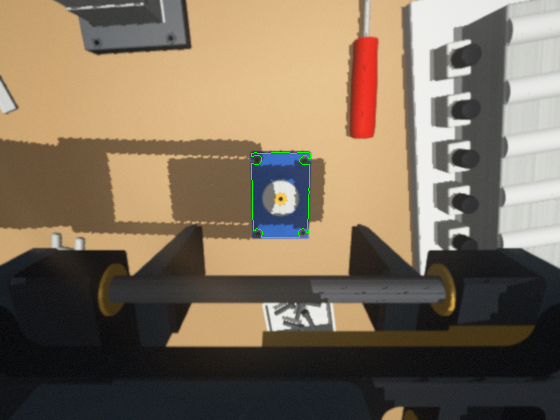

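The cavity plate is at (281,195), aligned, and the dish and screwdriver are clear. The top camera puts the core plate within 1 mm. Grasping the cavity plate.

Call:
arm_command([
  {"delta_pos":[-0.8,3.7,20],"roll":0,"jaw":100},
  {"delta_pos":[-0.8,3.7,50],"roll":0,"jaw":100},
  {"delta_pos":[-0.8,3.7,85],"roll":0,"jaw":100},
  {"delta_pos":[-0.8,3.7,115],"roll":0,"jaw":100},
  {"delta_pos":[-0.8,3.7,140],"roll":0,"jaw":100},
  {"delta_pos":[-0.8,3.7,155],"roll":0,"jaw":100},
  {"delta_pos":[-0.8,3.7,161],"roll":0,"jaw":100},
  {"delta_pos":[-0.8,3.7,162],"roll":0,"jaw":85},
  {"delta_pos":[-0.8,3.7,162],"roll":0,"jaw":75},
  {"delta_pos":[-0.8,3.7,162],"roll":0,"jaw":65},
  {"delta_pos":[-0.8,3.7,162],"roll":0,"jaw":55},
  {"delta_pos":[-0.8,3.7,162],"roll":0,"jaw":55},
  {"delta_pos":[-0.8,3.7,162],"roll":0,"jaw":55},
  {"delta_pos":[-0.8,3.7,162],"roll":0,"jaw":55},
], squeeze=40)

```text
time_s: 28.3
ee_pos: [635.9, -116.3, 6.2]
ee_rot: [179.9, -0.0, 80.4]
force: [-1.2, 0.5, 5.3]
gripper_width: 63.9
gripper_force: 40.0
```

Run:
```python
from h import *
s=env.state();print(s["ee_pos"],s["ee_rot"],s["force"],s["gripper_width"],s["gripper_force"])
T=tool(s);o=(np.array([635.05,-114.76,0])-s["ee_pos"])@T[:3,:3];print(o)
a=np.radians(-6.5);c=np.array([528,121.95]);yv=np.array([-np.sin(a),np.cos(a)])
q=c+(1-o[0])*yv;print(q);go(q[0],q[1],s["ee_pos"][2]+120,83.5)
```

```text
[ 635.93814354 -116.31277011    6.17963996] [ 1.79900030e+02 -1.40526473e-02  8.04171618e+01] [-1.17935864  0.5347013   5.27421366] 63.858534558793274 40.00247776508331
[ 1.3817347  -1.14502643  6.17799059]
[527.95678641 121.57071914]
delta [216.6, -145.9, -120.2] roll -0.62 dyaw 3.1 q6 -1.8
```

Call:
arm_command([
  {"delta_pos":[0,0,-15],"roll":0,"jaw":55},
  {"delta_pos":[0,0,-45],"roll":0,"jaw":55},
  {"delta_pos":[0,0,-80],"roll":0,"jaw":55},
  {"delta_pos":[8,-5,-112],"roll":-0.1,"jaw":55},
  {"delta_pos":[24,-16,-132],"roll":-0.2,"jaw":55},
  {"delta_pos":[48,-32,-140],"roll":-0.3,"jaw":55},
  {"delta_pos":[76,-51,-140],"roll":-0.4,"jaw":55},
  {"delta_pos":[106,-71,-140],"roll":-0.5,"jaw":55},
  {"delta_pos":[136,-92,-140],"roll":-0.6,"jaw":55},
  {"delta_pos":[164,-111,-140],"roll":-0.6,"jaw":55},
  {"delta_pos":[188,-127,-140],"roll":-0.6,"jaw":55},
  {"delta_pos":[205,-138,-140],"roll":-0.6,"jaw":55},
  {"delta_pos":[214,-144,-138],"roll":-0.6,"jaw":55},
  {"delta_pos":[216.6,-146,-130],"roll":-0.6,"jaw":55},
  {"delta_pos":[216.6,-146,-120],"roll":-0.6,"jaw":55},
  {"delta_pos":[216.6,-146,-112],"roll":-0.6,"jaw":55},
  {"delta_pos":[216.6,-146,-108],"roll":-0.6,"jaw":55},
  {"delta_pos":[216.6,-146,-108],"roll":-0.6,"jaw":55},
  {"delta_pos":[216.6,-146,-108],"roll":-0.6,"jaw":55},
])

```text
time_s: 29.88
ee_pos: [527.7, 120.7, 112.0]
ee_rot: [-179.9, 0.0, 83.3]
force: [0.0, -1.0, -2.3]
gripper_width: 63.9
gripper_force: 40.0
```

Run:
```python
from h import *
f=grab("wrist");cv2.imwrite("pics/w15.png",cv2.resize(f["img"][80:280,150:400],None,fx=3,fy=3,interpolation=cv2.INTER_CUBIC))
s=env.state();print(s["ee_pos"],s["ee_rot"],s["force"]);go(527.96,121.57,90,83.5)
g=cv2.cvtColor(f["img"],cv2.COLOR_BGR2GRAY).astype(int);h=cv2.cvtColor(f["img"],cv2.COLOR_BGR2HSV)
print(g[120:190,268:274].mean(1).astype(int).tolist());print(h[120:190,271,1].tolist())
```

```text
[527.97542971 120.87053577 112.49254849] [1.79996018e+02 8.24800582e-04 8.33520618e+01] [ 0.03936412  0.43294524 -2.61895363]
delta [0.7, -0.1, 22.5] roll -0.03 dyaw 0.1 q6 18.3
[218, 218, 218, 218, 217, 217, 217, 217, 217, 216, 202, 138, 123, 147, 157, 157, 157, 157, 156, 156, 156, 155, 157, 156, 155, 154, 154, 154, 155, 154, 154, 151, 144, 118, 99, 92, 91, 92, 92, 93, 95, 101, 103, 113, 170, 236, 249, 245, 200, 163, 160, 159, 145, 96, 58, 50, 51, 50, 49, 51, 72, 106, 115, 116, 117, 116, 116, 116, 115, 114]
[78, 80, 83, 80, 80, 83, 83, 83, 81, 82, 87, 79, 16, 2, 3, 6, 2, 0, 2, 2, 2, 2, 2, 2, 3, 5, 7, 3, 3, 3, 5, 5, 5, 3, 0, 6, 6, 11, 11, 8, 5, 15, 12, 11, 5, 3, 1, 2, 5, 5, 3, 3, 9, 53, 130, 142, 141, 144, 139, 147, 171, 183, 191, 187, 184, 186, 185, 186, 186, 190]
```

View pics/w15.png

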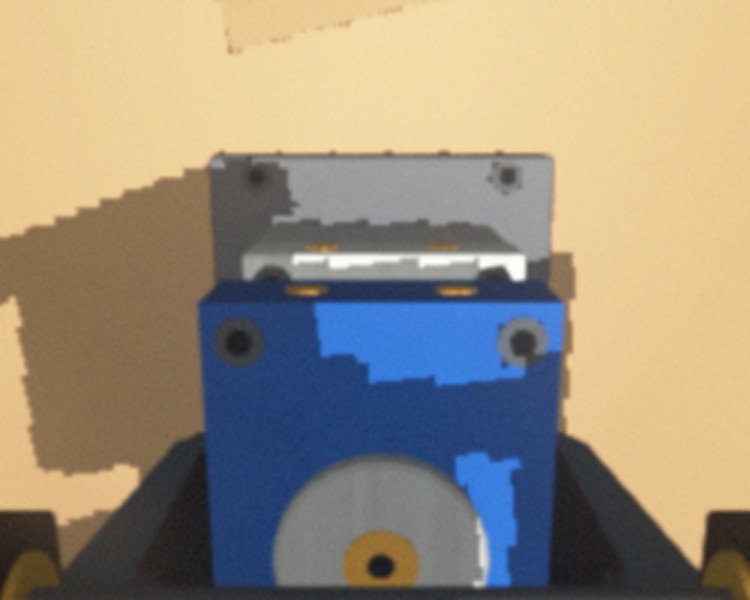

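Run:
```python
from h import *
f=grab("wrist");s=env.state();T=tool(s);zt=s["ee_pos"][2]
def P(n,u,v,z): print(n,((onz(f,[(u,v)],z)-T[:3,3])@T[:3,:3]).round(2)[0])
x=lambda c:150+c/3-.33
P("cav top L",x(199),180.3,zt+17.8);P("cav top R",x(563),180.3,zt+17.8);P("cav bot",270,173.2,zt-6.2)
P("core L",x(242),163.9,84);P("core R",x(526),163.9,84);P("riser foot/core bot",270,153,64)
P("base L",x(210),131.3,20);P("base R",x(553),131.3,20)
```

```text
cav top L [ 48.09 -31.84 -17.81]
cav top R [ 48.08  31.51 -17.77]
cav bot [47.68 -4.17  6.21]
core L [ 50.09 -31.26  28.82]
core R [50.09 32.28 28.86]
riser foot/core bot [55.24 -5.04 48.83]
base L [ 69.17 -49.25  92.81]
base R [69.17 49.2  92.87]
```

Call:
arm_command([
  {"delta_pos":[1.7,0.5,1],"roll":0,"jaw":55},
  {"delta_pos":[1.7,0.5,4],"roll":0,"jaw":55},
  {"delta_pos":[1.7,0.5,7],"roll":0,"jaw":55},
  {"delta_pos":[1.7,0.5,10],"roll":0,"jaw":55},
  {"delta_pos":[1.7,0.5,13],"roll":0,"jaw":55},
  {"delta_pos":[1.7,0.5,16],"roll":0,"jaw":55},
  {"delta_pos":[1.7,0.5,18.5],"roll":0,"jaw":55},
  {"delta_pos":[1.7,0.5,20],"roll":0,"jaw":55},
  {"delta_pos":[1.7,0.5,21],"roll":0,"jaw":55},
  {"delta_pos":[1.7,0.5,21.5],"roll":0,"jaw":55},
  {"delta_pos":[1.7,0.5,21.5],"roll":0,"jaw":55},
  {"delta_pos":[1.7,0.5,21.5],"roll":0,"jaw":55},
])

```text
time_s: 30.98
ee_pos: [528.3, 123.2, 91.3]
ee_rot: [180.0, -0.0, 83.4]
force: [-0.2, 0.8, -3.7]
gripper_width: 64.1
gripper_force: 40.0
```

Call:
arm_command([
  {"delta_pos":[0,0,0.4],"roll":0,"jaw":55},
  {"delta_pos":[0,0,0.8],"roll":0,"jaw":55},
  {"delta_pos":[0,0,1.1],"roll":0,"jaw":55},
  {"delta_pos":[0,0,1.4],"roll":0,"jaw":55},
  {"delta_pos":[0,0,1.4],"roll":0,"jaw":55},
  {"delta_pos":[0,0,1.4],"roll":0,"jaw":55},
])

```text
time_s: 31.48
ee_pos: [528.2, 123.2, 90.2]
ee_rot: [180.0, -0.0, 83.4]
force: [-1.9, -0.7, 1.7]
gripper_width: 63.9
gripper_force: 40.0
```

Contact is at the expected height (90.2). Releasing and retreating.

Call:
arm_command([
  {"delta_pos":[0,0,0.2],"roll":0,"jaw":55},
  {"delta_pos":[0,0,0.2],"roll":0,"jaw":73},
  {"delta_pos":[0,0,0],"roll":0,"jaw":78},
  {"delta_pos":[0,0,0],"roll":0,"jaw":85},
  {"delta_pos":[0,0,0],"roll":0,"jaw":95},
  {"delta_pos":[0,0,0],"roll":0,"jaw":95},
  {"delta_pos":[0,0,-20],"roll":0,"jaw":95},
  {"delta_pos":[0,0,-55],"roll":0,"jaw":100},
  {"delta_pos":[-10,0,-90],"roll":0,"jaw":100},
  {"delta_pos":[-40,0,-110],"roll":0,"jaw":100},
  {"delta_pos":[-75,0,-120],"roll":0,"jaw":100},
  {"delta_pos":[-110,0,-120],"roll":0,"jaw":100},
  {"delta_pos":[-145,0,-120],"roll":0,"jaw":100},
  {"delta_pos":[-170,0,-120],"roll":0,"jaw":100},
  {"delta_pos":[-180,0,-120],"roll":0,"jaw":100},
  {"delta_pos":[-180,0,-120],"roll":0,"jaw":100},
  {"delta_pos":[-180,0,-120],"roll":0,"jaw":100},
])

```text
time_s: 32.9
ee_pos: [507.6, -55.3, 209.6]
ee_rot: [-180.0, -0.1, 83.4]
force: [0.0, 0.5, 0.6]
gripper_width: 91.1
gripper_force: 0.0
```

Run:
```python
from h import *
t=grab("top");hsv=cv2.cvtColor(t["img"],cv2.COLOR_BGR2HSV)
m=(hsv[...,0]>95)&(hsv[...,0]<130)&(hsv[...,1]>90)
r,c=rect(t,m,108,(223,226));print("cavity top cam",r.round(1))
a=np.radians(-6.5);d=r[:2]-[525.4,122.2];print(d@[np.cos(a),np.sin(a)],d@[-np.sin(a),np.cos(a)])
P=cloud(t);k=np.zeros(m.shape,np.uint8);cv2.drawContours(k,[c],-1,1,-1);k=cv2.erode(k,np.ones((5,5)))
print("height",np.nanmedian(P[k>0][:,2]), env.state()["gripper_width"])
A=cv2.resize(t["img"][190:270,170:280],None,fx=4,fy=4,interpolation=cv2.INTER_CUBIC)
s=grab("scene");B=cv2.resize(s["img"][130:230,240:360],None,fx=3.2,fy=3.2,interpolation=cv2.INTER_CUBIC)
A=cv2.resize(A,(440,320));B=cv2.resize(B,(384,320));cv2.imwrite("pics/fin.png",np.hstack([A[:,:400],B]))
```

```text
cavity top cam [525.3 123.6  83.4  96.9  64.9]
-0.30041855349842733 1.365605535025527
height 109.51949061403275 90.84243640314935
```

View pics/fin.png

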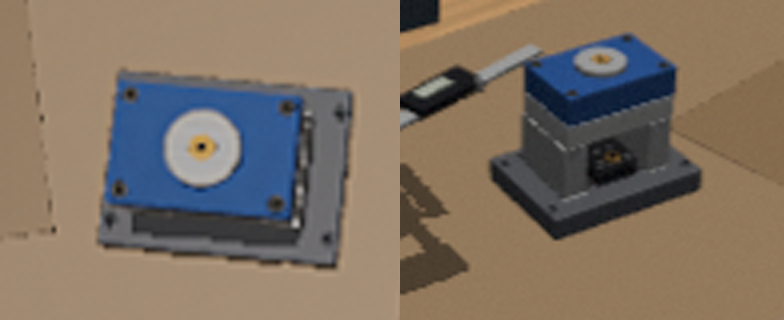

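The stack is complete, square and fully seated: top at about 108 mm, within about 1.4 mm of centre. In the scene view all layers are flush. Handing it in.

```bash
python3 -c "
from workcell import env
print(env.job_done())"
```

```text
the job is handed in; nothing more can be done
None
```

The mould is built in the order asked and handed in: by the camera checks every part is square, fully down and within about 1.5 mm of centre, nothing is held by the gripper, the dish, brush and screwdriver were never touched, and it took about 33 s.

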